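# Set up the bench for a test sieving

### The job

Set up for a test sieving: on the shaker, build the sieve stack from the bottom up - receiving pan inside the platform's ring, then the fine sieve nested fully on the pan, then the coarse sieve nested fully on the fine one. Stand the wide sample vial upright in the centre of the balance's weighing pan, and lay the stack's lid flat on the bench, knob up, midway between the middle of the shaker's platform and the middle of the weighing pan, ready to close the stack. Never tip the vial over, and do not disturb the brush, the timer or the narrow vial.

Things in the scene. Friction and masses are not known exactly. Their poses are not given: they have to be found in the camera images.
- pan: receiving pan: round open brass cup with a solid, plain floor, 60 mm outside diameter, 28 mm tall, wall 2.5 mm (inside diameter 55), no stepped-in foot, 0.08 kg. Origin at the centre of its underside, z up. Stands upright on the bench; grasp across the outside from above.
- fine_sieve: shallow brass sieve with a close grey mesh (wires 2 mm apart: a grey disc near its bottom). 60 mm across, 28 mm tall: a stepped-in foot 51 mm across and 6 mm high with a bevel, frame above it 60 mm outside, 55 mm inside. The foot enters the pan's rim until the step rests on it: origin then 22 mm above the pan's origin. Origin: centre of the foot's underside, z up. 0.08 kg.
- coarse_sieve: taller brass sieve with a wide open grid (square holes of 7 mm, the bench shows through). 60 mm across, 36 mm tall; foot (51 mm across, 6 mm high) and rim like the fine sieve's. Fully nested on the fine sieve its origin lies 22 mm above the fine sieve's. Origin: centre of the foot's underside, z up. 0.08 kg.
- lid: lid of the sieve stack: flat brass disc 60 mm across on the same 51 mm foot, disc top 10.5 mm above the underside, with a round knob in the middle, 18 mm across, from 16 to 34 mm above the underside (grasp it from above). Origin: centre of the underside, z up. 0.07 kg.
- sample_vial: the wide sample vial: clear glass with a red screw cap, 33 mm diameter, 65 mm tall, 0.03 kg, standing upright. Origin at the centre of its underside, z up.
- shaker: sieve shaker, fixed: 130 x 130 mm grey housing with a dark base, 46 mm tall, knob and display on its front; in the middle a round aluminium platform, its flat seat 60 mm above the bench inside a ring 4 mm high, 66 mm inside and 75 mm outside diameter, for the pan. Origin: bench level under the platform's centre, x to its back, z up. The balance stands to its left or right.
- balance: small top-pan balance, fixed: white housing 159 x 124 mm, 35 mm tall, display and two keys at the front, round steel weighing pan 82 mm across, its flat top 48 mm above the bench. Origin: bench level under the centre of the weighing pan (not of the housing), x to its back, z up; 380 mm from the shaker's origin.
- brush: bystander: small brush with a dark handle, 140 mm long and 14 mm thick, lying behind the free space between shaker and balance. Origin at bench level under its middle. Must stay put.
- bench_timer: bystander: white digital bench timer, 38 x 62 x 58 mm, at the right end of the bench. Origin at the centre of its underside. Must stay put.
- narrow_vial: bystander: narrow sample vial with a green cap, 27 mm diameter, 57 mm tall, at the right end of the bench near the timer. Origin at the centre of its underside. Must stay put.

How it is judged (in metres and radians):
On the way, in this order (a step that is already met when the one before it is completed fails the run):
1. the receiving pan sits flat inside the ring of the shaker's platform (z of pan in the frame of shaker between 0.057 and 0.063 m and horizontal distance between pan and shaker below 0.005 m and angle between pan's own z axis and vertical below 0.06 rad), for 0.2 s.
2. the fine sieve is fully nested on the pan (all of step 1 and z of fine_sieve in the frame of pan between 0.0195 and 0.0245 m and horizontal distance between fine_sieve and pan below 0.004 m and angle between fine_sieve's own z axis and vertical below 0.06 rad), for 0.2 s.
3. the coarse sieve is fully nested on the fine sieve (all of step 2 and z of coarse_sieve in the frame of fine_sieve between 0.0195 and 0.0245 m and horizontal distance between coarse_sieve and fine_sieve below 0.004 m and angle between coarse_sieve's own z axis and vertical below 0.06 rad), for 0.2 s.
At the end, for the whole second after the job is handed in: Pan flat in the platform ring (5 mm); fine sieve nested on pan, coarse on fine (level, 4 mm off-centre, 2.5 mm from seated); vial upright on the weighing pan within 12 mm of centre; lid flat on the bench, knob up, within 15 mm of midway between shaker and balance; all released, at rest (all of step 3 and z of sample_vial in the frame of balance between 0.045 and 0.051 m and horizontal distance between sample_vial and balance below 0.012 m and angle between sample_vial's own z axis and vertical below 0.1 rad and x of lid in the frame of shaker between -0.015 and 0.015 m and horizontal distance between lid and shaker below 0.205 m and horizontal distance between lid and balance below 0.205 m and height (world z) of lid between -0.004 and 0.004 m and angle between lid's own z axis and vertical below 0.06 rad and linear speed of each of pan, fine_sieve, coarse_sieve, lid, sample_vial below 0.02 m/s); the robot touches nothing.
It fails at once if the sample vial is tipped over (angle between sample_vial's own z axis and vertical above 0.6 rad).
It fails at once if the brush is disturbed (moved by more than 15 mm) (distance of brush from where it was at the start of the episode above 0.015 m).
It fails at once if the timer is disturbed (moved by more than 15 mm) (distance of bench_timer from where it was at the start of the episode above 0.015 m).
It fails at once if the narrow vial is disturbed (moved by more than 15 mm) (distance of narrow_vial from where it was at the start of the episode above 0.015 m).
It also fails if it takes over 106 s, if anything falls off the work surface, if the arm or the gripper's body presses on something with over 40 N, if the wrist force passes 120 N, or if a joint passes its speed limit or range.

### The arm

A 6-joint arm with a two-finger parallel gripper is mounted at the origin on a cart in front of the work surface, level with it; the furniture and walls round the work are solid. World frame = base frame: x ahead of the robot, y to its left, z up, the work surface at z = 0. Lengths are in mm, angles in rad, forces in N, time in s.
With the tool pointing down it reaches from about 275 to 1000 mm from the base axis. Payload 8.4 kg.
Tool frame: the origin (TCP) lies between the finger pads; the fingertips stand 22 mm ahead of it and the grasp point (between the pads) lies 3 mm ahead of it (r.nose_length is the z of the fingertips in the tool frame, in mm); z points along the fingers, y is the line along which they close (so a half turn about z gives the same grasp; the last joint's range is limited). The gripper opens to 85 mm and grips with 20 to 120 N. Pads are 22 mm wide; open, the fingers measure 114 mm over their backs; the gripper's body (76 mm by 85 mm) begins 54 mm behind the grasp point. The pads swing forward as they close: fully open they stand 13 mm farther back than shut.
Start: joints at [-1.147, 0.353, 1.633, -0, 1.155, -0.002], TCP at [258.155, -569.196, 253.281] pointing down, gripper open.
Joint ranges: [-2.63, 2.63], [-0.92, 2.1], [0.06, 2.66], [-1.3, 4.44], [0, 2.69], [-3.02, 3.02]. Speed limits (rad/s): [2.22, 2.22, 2.79, 3.14, 3.14, 3.14].

### API

Orientations are given as [roll, pitch, yaw] about the fixed x, y, z axes, in that order (R = Rz(yaw) Ry(pitch) Rx(roll)).
In Python, from rig import r, cams gives the robot as it stands.
- The arm moves only by the shell command python3 -m handwheel 'ROWS' [FORCE]. ROWS is a JSON list of rows, 1 to 5 of them, each of 7 numbers: a rotation vector rx, ry, rz in rad, then dx, dy, dz in units of 25 mm, then the opening from 0.0 (shut) to 1.0 (fully open); each row shifts and turns the commanded pose from where the row before left it, along the tool's axes as they then stand; what a row does not reach is not made up. A row lasts 1/12 s, in which the tool goes at most 41.7 mm and 0.125 rad, less where a joint would pass 70% of its speed; a pose out of reach is approached as far as the arm can. The fingers move at their own pace and stop on an object; FORCE is the grip in N (left out, the last holds). Time passes only in rows, so rows that do not move let the fingers close. It prints the time, the measured TCP pose, the force, the opening and the grip force at its end. Input that does not fit is refused with a message, and nothing moves.
- r.sense(): the state, without advancing time (a new reading comes with each control period).
- cams.grab_frame(name): name is "scene" or "top" or "wrist"; returns the picture (384x512x3 uint8, red, green, blue); there is no depth.
- cams.camera_params(name): a dict with "fx", "fy", "cx", "cy" (pixels), "dist_coeffs" ([k1, k2, p1, p2, k3] as OpenCV has them; the pictures are not rectified), "rvec" (rotation vector, rad) and "tvec" (3), from world to camera coordinates, as OpenCV has them. Camera axes: x right, y down, z forward; pixel columns grow to the right and rows downward; lengths in mm; the calibration is good to about 2 mm. A picture is of the moment at which its call begins: read the wrist's pose just before it. camera_params takes no time and is no camera call; for the wrist camera it gives the pose at the moment of the call.
- r.sign_off(): hands the job in; it is judged then, once.
The state is a dict: "clock": time; "qpos": joint angles; "qvel": joint speeds; "joint_efforts": joint torques, N m; "eef_pos": TCP position; "tcp_rot": TCP orientation; "contact_force": force on the tool from outside, world axes, zero at the start; "wrist_torque": the same for the moment, N m; "opening": opening from 0.0 (shut) to 1.0 (fully open); "grasp_force": force on a finger pad.
Only numpy, scipy, OpenCV 4.12 (cv2) and the standard library are available. Lean on these libraries where they do the work, as an engineer would, in place of code of your own. Each camera call takes 0.05 s, during which the arm holds its last target. There are 200 camera calls.

## Working session

There is one attempt and no reset: what is moved stays moved. The work goes in short steps, Python scripts to look and compute and a shell command to move; the robot and the scene stay as the last step left them, time stands still between calls to the robot, and variables do not carry over. Pictures are saved under pics/ and viewed, at most 14 in all, crops included, and the job is handed in when it is done.

```bash
ls; mkdir -p pics
python3 - <<'E'
from rig import r,cams
import cv2,numpy as np
print(r.sense())
for n in("scene","top","wrist"):
    p=cams.camera_params(n);print(n,p)
a=cams.grab_frame("scene");b=cams.grab_frame("top")
cv2.imwrite("pics/s0.png",a[...,::-1]);cv2.imwrite("pics/t0.png",b[...,::-1])
E
```

```text
pics
{'clock': 0.0, 'qpos': array([-1.14740049e+00,  3.53679976e-01,  1.63414584e+00, -4.03086468e-05,
        1.15518052e+00, -2.40479123e-03]), 'qvel': array([ 0.00017755,  0.00153143,  0.00081415, -0.00100635,  0.00118022,
        0.00059591]), 'joint_efforts': array([ 1.32583547e-03, -6.05244255e+01, -3.42067480e+01,  2.96329936e-04,
        9.19102924e-03,  6.15573640e-06]), 'eef_pos': array([ 257.95895094, -568.79089526,  252.53676736]), 'tcp_rot': array([-3.14017889e+00,  3.34543433e-05,  4.25816950e-01]), 'contact_force': array([0.41316719, 1.02394577, 2.07528442]), 'wrist_torque': array([-0.02362668, -0.04668749, -0.0498266 ]), 'grasp_force': 0.0, 'opening': 1.0012970518747095}
scene {'fx': 478.01384043716854, 'fy': 478.01384043716854, 'cx': 257.9219773992904, 'cy': 185.16111777226308, 'dist_coeffs': array([-0.0004446,  0.       ,  0.       ,  0.       ,  0.       ]), 'rvec': array([ 1.08767412, -2.44913082,  0.9341639 ]), 'tvec': array([ 317.67468602,  349.2101548 , 1149.10397056])}
top {'fx': 359.73509334341855, 'fy': 359.73509334341855, 'cx': 256.1258408643857, 'cy': 186.7119571764975, 'dist_coeffs': array([0.02182039, 0.        , 0.        , 0.        , 0.        ]), 'rvec': array([ 2.17873786, -2.15431101,  0.09866752]), 'tvec': array([ -51.82651167,  517.45142808, 1169.39211909])}
wrist {'fx': 308.30839875948226, 'fy': 308.30839875948226, 'cx': 254.0507137758416, 'cy': 195.45069884564984, 'dist_coeffs': array([-0.0616651,  0.       ,  0.       ,  0.       ,  0.       ]), 'rvec': array([-2.40725513,  1.55230657,  0.25132506]), 'tvec': array([-624.36734293,  -40.929829  ,  381.86831484])}
```

View pics/s0.png

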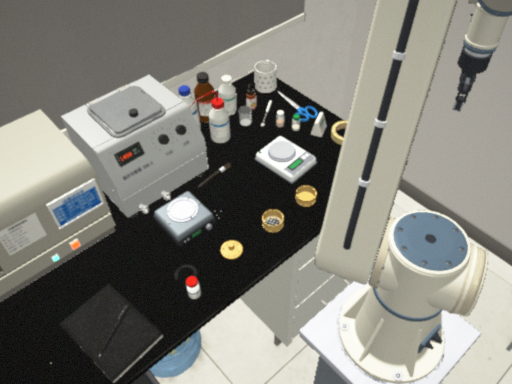

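View pics/t0.png

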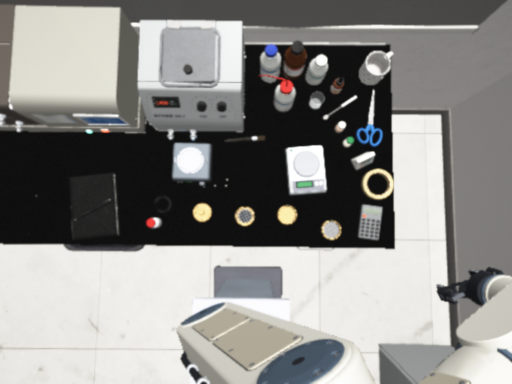

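The scene view shows the shaker at (183,210), balance at (283,150), lid (231,249), coarse sieve (272,220) and a pan-like cup (306,195); the arm hides the rest. The top view shows the shaker (190,160), balance pan (306,162), vial (153,222), lid (202,212), coarse sieve (245,216), a plain cup (287,215) and a grey mesh cup (331,230). The tape roll at (377,184) is not part of the job.

```bash
cat > h.py <<'E'
from rig import r,cams
import cv2,numpy as np
def ray(p,uv):
    K=np.array([[p['fx'],0,p['cx']],[0,p['fy'],p['cy']],[0,0,1]])
    q=cv2.undistortPoints(np.array([[uv]],float),K,p['dist_coeffs'])[0,0]
    R=cv2.Rodrigues(p['rvec'])[0]
    return -R.T@p['tvec'], R.T@np.array([q[0],q[1],1])
def onz(p,uv,z):
    o,d=ray(p,uv); return o+d*(z-o[2])/d[2]
def proj(p,X):
    K=np.array([[p['fx'],0,p['cx']],[0,p['fy'],p['cy']],[0,0,1]])
    return cv2.projectPoints(np.array(X,float).reshape(-1,3),p['rvec'],p['tvec'],K,p['dist_coeffs'])[0][:,0]
def tri(rays):
    A=np.zeros((3,3));b=np.zeros(3)
    for o,d in rays:
        d=d/np.linalg.norm(d);M=np.eye(3)-np.outer(d,d);A+=M;b+=M@o
    X=np.linalg.solve(A,b)
    return X,[np.linalg.norm((np.eye(3)-np.outer(d,d)/(d@d))@(X-o)) for o,d in rays]
def snap(name,f=None):
    s=r.sense();p=cams.camera_params(name);im=cams.grab_frame(name)[...,::-1].copy()
    if f: cv2.imwrite('pics/'+f,im)
    return s,p,im
E
python3 - <<'E'
from h import *
p=cams.camera_params('top');print('topcam',ray(p,(256,187)))
for n,uv,z in [('shk',(190,160),60),('bal',(306,162),48),('vial',(153,222),65),('lid',(202,212),20),('coarse',(245,216),36),('cup',(287,215),28),('mesh',(331,230),28),('brush',(247,139),10),('vialgreen',(348,142),57),('timer',(363,160),50)]:
    print(n,onz(p,uv,z).round())
w=cams.camera_params('wrist');R=cv2.Rodrigues(w['rvec'])[0];s=r.sense()
print('wcam pos',-R.T@w['tvec'],'axes',R.round(3),s['eef_pos'])
p=cams.camera_params('scene')
print(onz(p,(306,190),28),onz(p,(272,215),36),onz(p,(183,209),60),onz(p,(283,150),48))
E
```

```text
topcam (array([ 399.63501648,  -56.51678531, 1214.50302696]), array([ 0.09825929,  0.00915138, -0.99511915]))
shk [599. 170.  60.]
bal [ 599. -209.   48.]
vial [398. 280.  65.]
lid [432. 133.  20.]
coarse [420. -11.  36.]
cup [ 425. -149.   28.]
mesh [ 378. -292.   28.]
brush [683. -13.  10.]
vialgreen [ 665. -344.   57.]
timer [ 607. -394.   50.]
wcam pos [ 331.20821663 -536.18502908  374.48412869] axes [[ 0.412 -0.911 -0.002]
 [-0.865 -0.392  0.313]
 [-0.286 -0.128 -0.95 ]] [ 257.98712695 -568.82737749  252.62664075]
[ 435.16589876 -154.97415066   28.        ] [429.36291365 -11.81068355  36.        ] [598.20971581 169.93255463  60.        ] [ 589.76593481 -208.39296233   48.        ]
```

Careful with the scale: shifts go in units of 25 mm. That gives: 12 mm is 0.48, -36 mm is -1.44.

```bash
python3 -m handwheel '[[0,0,0.1065,0,0,0,1],[0,0,0.1065,0,0,0,1],[0,0,0.1065,0,0,0,1],[0,0,0.1065,0,0,0,1]]'
python3 -m handwheel '[[0,0,0,0.48,-1.44,0,1],[0,0,0,0.48,-1.44,0,1],[0,0,0,0.48,-1.44,0,1],[0,0,0,0.48,-1.44,0,1],[0,0,0,0.48,-1.44,0,1]]'
python3 -m handwheel '[[0,0,0,0.52,-1.44,0,1],[0,0,0,0.52,-1.44,0,1],[0,0,0,0.52,-1.44,0,1],[0,0,0,0.52,-1.44,0,1],[0,0,0,0.52,-1.44,0,1]]'
python3 -m handwheel '[[0,0,0,0,0,0,1]]'
python3 - <<'E'
from h import *
s,p,im=snap('wrist','w1.png');print(s['eef_pos'],s['tcp_rot'],s['clock'])
for n,X in dict(cup=(425,-149,28),mesh=(378,-292,28)).items():print(n,proj(p,X))
E
```

```text
clock: 0.43
eef_pos: [258.0, -568.9, 252.8]
tcp_rot: [-3.141, 0.0, -0.005]
contact_force: [-0.0, 0.1, -0.1]
opening: 0.999
grasp_force: 0.0
clock: 0.85
eef_pos: [318.1, -387.4, 252.9]
tcp_rot: [-3.141, 0.0, -0.001]
contact_force: [0.5, -0.4, 0.3]
opening: 0.997
grasp_force: 0.0
clock: 1.27
eef_pos: [383.2, -207.4, 253.2]
tcp_rot: [-3.142, 0.0, -0.001]
contact_force: [0.7, 0.0, -0.5]
opening: 1.005
grasp_force: 0.0
clock: 1.35
eef_pos: [384.3, -204.0, 253.1]
tcp_rot: [-3.139, -0.0, 0.004]
contact_force: [0.5, -0.3, 0.1]
opening: 0.998
grasp_force: 0.0
[ 384.27253552 -204.03422421  253.05815157] [-3.13923697e+00 -4.96745239e-05  3.53124108e-03] 1.35
cup [[204.98564888 131.52222122]]
mesh [[330.04004977 172.97906196]]
```

View pics/w1.png

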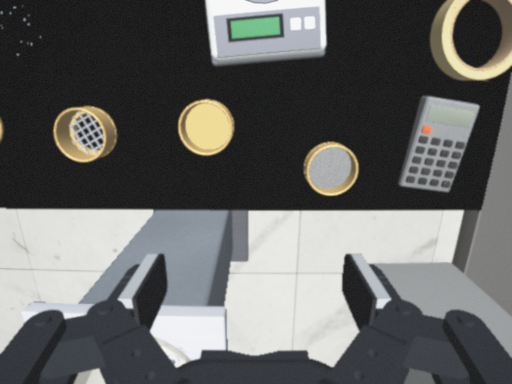

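Wrist view: coarse sieve (85,133), plain-floored pan (207,127), fine grey mesh sieve (331,168), tape roll and calculator at the right. I'll move over the pan and triangulate from this view and the next.

```bash
cat >> h.py <<'E'
def brass(im):
    hsv=cv2.cvtColor(im,cv2.COLOR_BGR2HSV)
    m=cv2.inRange(hsv,(10,60,60),(35,255,255))
    m=cv2.morphologyEx(m,cv2.MORPH_CLOSE,np.ones((5,5)))
    out=[]
    for c in cv2.findContours(m,cv2.RETR_EXTERNAL,cv2.CHAIN_APPROX_NONE)[0]:
        if cv2.contourArea(c)>400:
            h=cv2.convexHull(c); e=cv2.fitEllipse(h)
            out.append((e[0],e[1],cv2.boundingRect(c)))
    return out
E
python3 -m handwheel '[[0,0,0,1,-0.6,0,1],[0,0,0,0.4,-1.2,0,1],[0,0,0,0,-0.6,0,1],[0,0,0,0,0,0,1]]'
python3 - <<'E'
from h import *
import pickle
s,p,im=snap('wrist','w2.png')
w1=cv2.imread('pics/w1.png');print(s['eef_pos'],s['tcp_rot'])
for e in brass(w1):print('w1',e)
for e in brass(im):print('w2',e, onz(p,e[0],28))
pickle.dump(p,open('w2.pkl','wb'))
E
```

```text
clock: 1.73
eef_pos: [418.1, -147.9, 252.9]
tcp_rot: [-3.141, 0.001, 0.001]
contact_force: [0.0, -0.6, -0.3]
opening: 1.0
grasp_force: 0.0
[ 418.14835132 -147.92346207  252.93239877] [-3.14080734e+00  9.61273497e-04  1.18458486e-03]
w1 ((330.6549987792969, 168.31504821777344), (55.029911041259766, 56.1367301940918), (303, 141, 56, 56))
w1 ((84.33547973632812, 133.04315185546875), (57.88846969604492, 65.81590270996094), (53, 105, 65, 58))
w1 ((205.64401245117188, 126.65655517578125), (57.55617141723633, 57.9799919128418), (177, 98, 58, 58))
w1 ((476.8771057128906, 34.76470184326172), (92.54901123046875, 98.54053497314453), (430, 0, 82, 81))
w2 ((373.6130676269531, 195.27236938476562), (53.280818939208984, 55.7208366394043), (346, 169, 56, 54)) [ 384.24446319 -290.87035492   28.        ]
w2 ((134.82733154296875, 162.16334533691406), (56.98634719848633, 61.03633499145508), (105, 134, 61, 58)) [424.32270103 -10.22093917  28.        ]
w2 ((254.8824920654297, 156.36581420898438), (55.32237243652344, 56.54648971557617), (228, 128, 55, 57)) [ 430.75783943 -148.92789712   28.        ]
w2 ((25.72072982788086, 151.8041534423828), (45.17397689819336, 54.071197509765625), (0, 127, 51, 51)) [437.73169515 120.32163735  28.        ]
w2 ((510.966796875, 66.26280975341797), (77.47427368164062, 92.8741226196289), (471, 22, 41, 90)) [ 533.5211193  -430.01971602   28.        ]
```

```bash
python3 - <<'E'
from h import *
import pickle,copy
p2=pickle.load(open('w2.pkl','rb'));p1=dict(p2)
R=cv2.Rodrigues(p2['rvec'])[0];c=-R.T@p2['tvec'];c1=c+np.array([384.27-418.15,-204.03+147.92,.13])
p1['tvec']=-R@c1
for n,a,b in[('pan',(205.6,126.7),(254.9,156.4)),('fine',(330.7,168.3),(373.6,195.3)),('coarse',(84.3,133),(134.8,162.2))]:
    print(n,tri([ray(p1,a),ray(p2,b)]))
E
python3 -m handwheel '[[0,0,0,0.4,0.04,0.8,1],[0,0,0,0.08,0,1.6,1],[0,0,0,0,0,1.6,1],[0,0,0,0,0,1.6,1],[0,0,0,0,0,1.2,1]]'
python3 -m handwheel '[[0,0,0,0,0,0,1]]'
python3 - <<'E'
from h import *
s,p,im=snap('wrist','w3.png');print(s['eef_pos'],s['tcp_rot'])
for e in brass(im):print('w3',e, onz(p,e[0],28))
E
```

```text
pan (array([ 429.29363791, -149.04174851,   20.02192741]), [np.float64(0.156916487361239), np.float64(0.15691648736121214)])
fine (array([ 380.35732032, -295.66512948,   16.31041741]), [np.float64(0.004900455562099589), np.float64(0.004900455561938831)])
coarse (array([423.63290284,  -8.59646918,  23.38830003]), [np.float64(0.39342485226619567), np.float64(0.39342485226623625)])
clock: 2.2
eef_pos: [428.9, -151.5, 80.8]
tcp_rot: [-3.142, 0.001, -0.001]
contact_force: [-0.4, -1.0, -0.4]
opening: 0.998
grasp_force: 0.0
clock: 2.28
eef_pos: [426.4, -150.5, 78.5]
tcp_rot: [-3.139, 0.009, -0.001]
contact_force: [-0.4, -0.3, -0.1]
opening: 1.001
grasp_force: 0.0
[ 426.35565599 -150.48703558   78.48102736] [-3.13896337e+00  8.56176675e-03 -1.26542086e-03]
w3 ((457.35015869140625, 280.1589050292969), (86.1725082397461, 99.00360870361328), (408, 236, 100, 83)) [ 389.27499678 -287.13098823   28.        ]
w3 ((37.97206115722656, 231.68544006347656), (100.83710479736328, 112.2572250366211), (0, 181, 95, 103)) [425.30815949 -13.2522418   28.        ]
w3 ((251.47036743164062, 221.0805206298828), (100.55552673339844, 103.31063842773438), (201, 169, 102, 103)) [ 433.11910097 -149.10198078   28.        ]
```

View pics/w3.png

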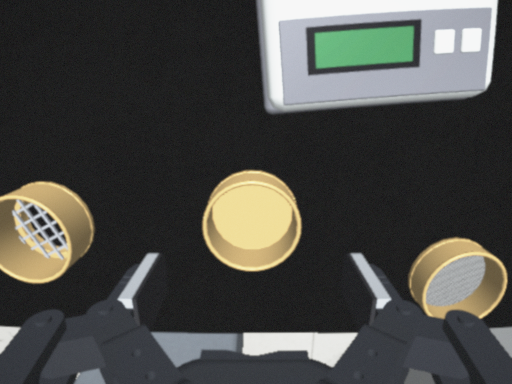

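Wrist view: pan rim centred near (252,224), between the open fingers; coarse sieve at left, fine at right. I'll go down, squeeze once along y to centre it, then turn 90° and grip.

In the tool's units: 20 mm is 0.8, 4 mm is 0.16.

```bash
python3 -m handwheel '[[0,0,0,0.16,-0.04,1,1],[0,0,0,0,0,0.8,1],[0,0,0,0,0,0.2,1],[0,0,0,0,0,0,0.5],[0,0,0,0,0,0,0.5]]' 25
python3 -m handwheel '[[0,0,0,0,0,0,0.5],[0,0,0,0,0,0,0.5],[0,0,0,0,0,0,0.5],[0,0,0,0,0,0,0.5],[0,0,0,0,0,0,0.5]]'
python3 -m handwheel '[[0,0,0,0,0,0,0.5],[0,0,0,0,0,0,0.5],[0,0,0,0,0,0,0.5]]'
python3 -m handwheel '[[0,0,0,0,0,0,1],[0,0,0,0,0,0,1],[0,0,0,0,0,0,1],[0,0,0,0,0,0,1]]'
```

```text
clock: 2.75
eef_pos: [435.0, -150.0, 34.8]
tcp_rot: [3.141, -0.001, -0.001]
contact_force: [-0.7, 0.4, 0.3]
opening: 0.747
grasp_force: 0.0
clock: 3.17
eef_pos: [435.2, -149.9, 35.3]
tcp_rot: [3.14, -0.002, -0.0]
contact_force: [-1.8, -1.6, 7.7]
opening: 0.694
grasp_force: 26.0
clock: 3.42
eef_pos: [435.1, -149.9, 35.3]
tcp_rot: [3.14, -0.002, -0.0]
contact_force: [-2.2, -1.9, 8.3]
opening: 0.699
grasp_force: 26.0
clock: 3.75
eef_pos: [434.5, -149.3, 33.7]
tcp_rot: [3.141, -0.001, -0.0]
contact_force: [0.3, 0.3, -0.2]
opening: 0.999
grasp_force: 0.0
```

In the tool's units: -40 mm is -1.6.

```bash
python3 -m handwheel '[[0,0,-0.12,0,0,0,1],[0,0,-0.12,0,0,0,1],[0,0,-0.12,0,0,0,1],[0,0,-0.12,0,0,0,1],[0,0,-0.12,0,0,0,1]]'
python3 -m handwheel '[[0,0,-0.12,0,0,0,1],[0,0,-0.12,0,0,0,1],[0,0,-0.12,0,0,0,1],[0,0,-0.12,0,0,0,1],[0,0,-0.12,0,0,0,1]]'
python3 -m handwheel '[[0,0,-0.12,0,0,0,1],[0,0,-0.12,0,0,0,1],[0,0,-0.13,0,0,0,1],[0,0,0,0,0,0,1],[0,0,0,0,0,0,1]]'
python3 -m handwheel '[[0,0,0,0,0,0,0.5],[0,0,0,0,0,0,0.5],[0,0,0,0,0,0,0.5],[0,0,0,0,0,0,0.5],[0,0,0,0,0,0,0.5]]' 25
python3 -m handwheel '[[0,0,0,0,0,0,0.5],[0,0,0,0,0,0,0.5],[0,0,0,0,0,0,0.5]]'
python3 -m handwheel '[[0,0,0,0,0,-1.6,0.5],[0,0,0,0,0,-1.6,0.5],[0,0,0,0,0,-1.6,0.5],[0,0,0,0,0,-1.6,0.5],[0,0,0,0,0,0,0.5]]'
python3 -m handwheel '[[0,0,0,0,0,0,0.5]]'
python3 - <<'E'
from h import *
s,p,im=snap('wrist','w4.png');print(s['eef_pos'],s['tcp_rot'],s['qpos'])
s,p,im=snap('top','t1.png')
E
```

```text
clock: 4.17
eef_pos: [434.3, -149.2, 33.3]
tcp_rot: [-3.142, 0.0, 0.606]
contact_force: [0.6, -0.1, 0.2]
opening: 0.998
grasp_force: 0.0
clock: 4.58
eef_pos: [434.3, -149.2, 33.3]
tcp_rot: [-3.142, -0.0, 1.206]
contact_force: [0.3, 0.0, -0.3]
opening: 1.0
grasp_force: 0.0
clock: 5.0
eef_pos: [434.3, -149.2, 33.3]
tcp_rot: [-3.142, -0.0, 1.561]
contact_force: [-0.3, -0.1, -0.1]
opening: 1.001
grasp_force: 0.0
clock: 5.42
eef_pos: [434.0, -149.1, 33.6]
tcp_rot: [-3.141, -0.0, 1.563]
contact_force: [-1.6, 0.9, 7.8]
opening: 0.693
grasp_force: 25.2
clock: 5.67
eef_pos: [433.9, -149.1, 33.6]
tcp_rot: [-3.141, -0.0, 1.563]
contact_force: [-2.6, 1.0, 7.1]
opening: 0.697
grasp_force: 25.2
clock: 6.08
eef_pos: [437.9, -150.5, 200.1]
tcp_rot: [3.131, 0.003, 1.563]
contact_force: [1.4, -1.0, -0.7]
opening: 0.693
grasp_force: 28.6
clock: 6.17
eef_pos: [435.6, -149.7, 195.5]
tcp_rot: [3.137, 0.002, 1.563]
contact_force: [0.4, -0.3, -2.3]
opening: 0.693
grasp_force: 28.6
[ 435.59386667 -149.68581831  195.48977956] [3.13664078e+00 1.62360961e-03 1.56330623e+00] [-3.34287119e-01  1.65622239e-01  2.03423410e+00  6.44797436e-05
  9.36525324e-01 -3.26839120e-01]
```

View pics/w4.png

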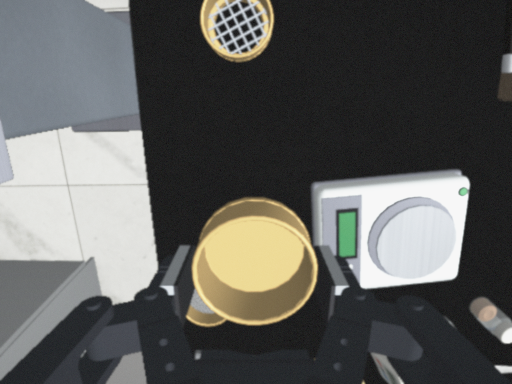

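Pan gripped and centred between the fingers (rim at (255,258)); balance pan visible at (412,238), coarse sieve at (238,25). Next I'll go to the shaker, with two wrist views of the platform on the way.

In the tool's units: 28 mm is 1.12, 23 mm is 0.92.

```bash
python3 -m handwheel '[[0,0,0,1.12,0.92,0,0.5],[0,0,0,1.12,0.92,0,0.5],[0,0,0,1.12,0.92,0,0.5],[0,0,0,1.12,0.92,0,0.5],[0,0,0,1.12,0.92,0,0.5]]'
python3 -m handwheel '[[0,0,0,1.12,0.92,0,0.5],[0,0,0,1.12,0.92,0,0.5],[0,0,0,0,0,0,0.5],[0,0,0,0,0,0,0.5]]'
python3 - <<'E'
from h import *
import pickle
s,p,im=snap('wrist','w5.png');pickle.dump(p,open('w5.pkl','wb'));print(s['eef_pos'],s['tcp_rot'])
E
python3 -m handwheel '[[0,0,0,1,0,0,0.5],[0,0,0,1,0,0,0.5],[0,0,0,0,0,0,0.5],[0,0,0,0,0,0,0.5]]'
python3 - <<'E'
from h import *
import pickle
s,p,im=snap('wrist','w6.png');pickle.dump(p,open('w6.pkl','wb'));print(s['eef_pos'],s['tcp_rot'])
cv2.imwrite('pics/w56.png',np.hstack([cv2.imread('pics/w5.png')[:,100:450],im[:,100:450]]))
E
```

```text
clock: 6.68
eef_pos: [549.6, -8.4, 190.8]
tcp_rot: [-3.137, -0.0, 1.564]
contact_force: [0.0, 0.1, -0.7]
opening: 0.692
grasp_force: 28.6
clock: 7.02
eef_pos: [596.0, 47.3, 190.4]
tcp_rot: [-3.138, 0.0, 1.567]
contact_force: [-0.7, -0.2, -0.6]
opening: 0.701
grasp_force: 28.6
[595.99143573  47.26337105 190.41113741] [-3.13751519e+00  3.00424655e-04  1.56675773e+00]
clock: 7.4
eef_pos: [595.4, 95.5, 192.1]
tcp_rot: [-3.139, 0.001, 1.565]
contact_force: [-0.2, -0.2, -1.3]
opening: 0.69
grasp_force: 28.6
[595.40746852  95.53678118 192.11697326] [-3.13919038e+00  6.19571598e-04  1.56533973e+00]
```

View pics/w56.png

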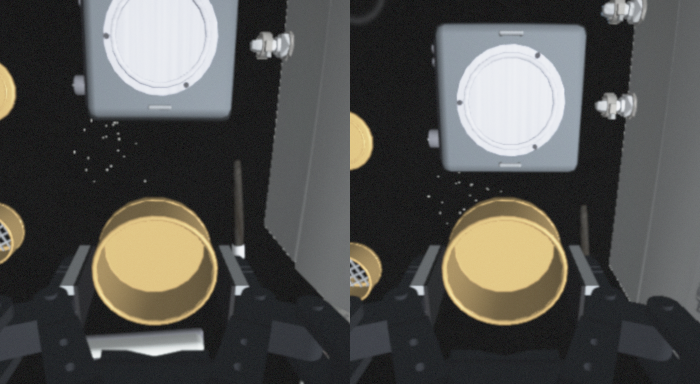

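Run:
```python
from h import *
import pickle
P={}
for n in('w5','w6'):
    p=pickle.load(open(n+'.pkl','rb'));im=cv2.imread(f'pics/{n}.png')
    hsv=cv2.cvtColor(im,cv2.COLOR_BGR2HSV)
    m=((hsv[...,2]>200)&(hsv[...,1]<40)).astype(np.uint8)*255
    m=cv2.morphologyEx(m,cv2.MORPH_CLOSE,np.ones((7,7)))
    for c in cv2.findContours(m,cv2.RETR_EXTERNAL,cv2.CHAIN_APPROX_NONE)[0]:
        if cv2.contourArea(c)>3000:
            h=cv2.convexHull(c)[:,0]; h=h[h[:,1]>1]
            d=np.linalg.norm(h-np.mean(h,0),axis=1)
            e=cv2.fitEllipseDirect(h.astype(np.float32));print(n,e,cv2.boundingRect(c),onz(p,e[0],64))
            P.setdefault(n,[]).append((p,e[0]))
a,b=P['w5'][0],P['w6'][0]
print(tri([ray(*a),ray(*b)]))
# pan rim circle: lower edge and left/right
p=b[0];im=cv2.imread('pics/w6.png')
for e in brass(im):print(e)
pr=proj(p,[[595.4+30*np.cos(t),95.5+30*np.sin(t),186.5] for t in np.linspace(0,6.28,40)])
print('predicted rim bbox',pr.min(0),pr.max(0))
```

```text
w5 ((260.3154602050781, 33.118370056152344), (114.7787857055664, 123.76895904541016), 0.7894620299339294) (203, 0, 115, 96) [600.51021887 170.81439651  64.        ]
w6 ((260.5548400878906, 99.66477966308594), (108.32329559326172, 111.94348907470703), 4.481038570404053) (207, 44, 108, 112) [600.51124738 171.61315252  64.        ]
(array([600.57997546, 171.54657288,  59.82370773]), [np.float64(0.005765275046197168), np.float64(0.005765275046042522)])
((99.0208511352539, 272.2891540527344), (59.78308868408203, 66.72086334228516), (66, 242, 67, 59))
((254.31243896484375, 262.1492004394531), (127.62039947509766, 129.58316040039062), (191, 197, 128, 129))
((92.8373031616211, 139.53273010253906), (57.53459167480469, 65.27491760253906), (63, 109, 61, 62))
predicted rim bbox [191.31872487 212.746739  ] [317.30843349 322.17481742]
```

```bash
python3 -m handwheel '[[0,0,0,1.2,0.08,0.4,0.5],[0,0,0,1.2,0.08,1,0.5],[0,0,0,0.64,0.04,1,0.5],[0,0,0,0,0,0.8,0.5],[0,0,0,0,0,0,0.5]]'
python3 -m handwheel '[[0,0,0,0,0,0,0.5],[0,0,0,0,0,0,0.5]]'
python3 - <<'E'
from h import *
import pickle
s,p,im=snap('wrist','w7.png');pickle.dump(p,open('w7.pkl','wb'));print(s['eef_pos'],s['tcp_rot'])
for c,z,rad in[((600.4,171.3),64,37.5),((600.4,171.3),64,33)]:
    q=proj(p,[[c[0]+rad*np.cos(t),c[1]+rad*np.sin(t),z] for t in np.linspace(0,6.28,90)])
    cv2.polylines(im,[np.int32(np.round(q*8))],True,(0,0,255),1,shift=3)
cv2.imwrite('pics/w7b.png',cv2.resize(im[120:384,130:390],None,fx=2.2,fy=2.2,interpolation=cv2.INTER_CUBIC))
E
```

```text
clock: 7.87
eef_pos: [599.1, 170.4, 108.8]
tcp_rot: [-3.134, 0.002, 1.565]
contact_force: [-1.9, -1.3, -1.6]
opening: 0.693
grasp_force: 28.6
clock: 8.03
eef_pos: [602.6, 170.6, 114.1]
tcp_rot: [3.141, 0.0, 1.564]
contact_force: [1.3, -0.1, -0.8]
opening: 0.693
grasp_force: 28.6
[602.60710413 170.57894227 114.13841416] [3.14110653e+00 1.11200452e-04 1.56352287e+00]
```

View pics/w7b.png

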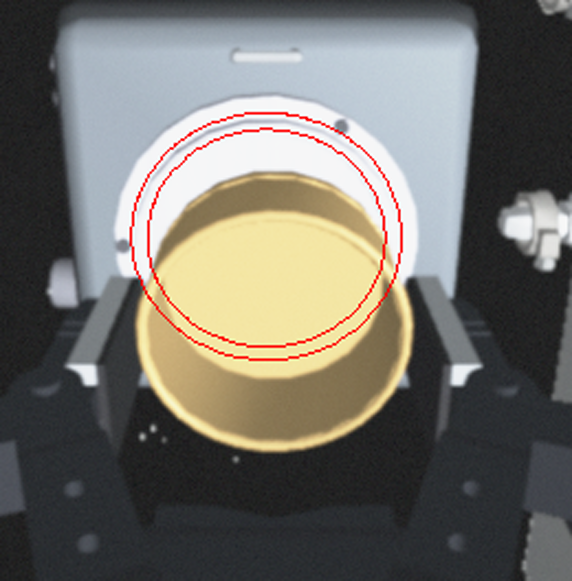

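The zoom shows the platform disc (white, wider than the ring) with the ring's inner edge arc at (265,122), the pan above it at (274,330). I'll fit circles to both, in metric planes.

```bash
cat >> h.py <<'E'
def circ(p,pts,z):
    X=np.array([onz(p,q,z)[:2] for q in pts])
    A=np.c_[2*X,np.ones(len(X))];b=(X**2).sum(1)
    s=np.linalg.lstsq(A,b,rcond=None)[0];R=np.sqrt(s[2]+s[0]**2+s[1]**2)
    return s[:2].round(2),R.round(2),np.std(np.linalg.norm(X-s[:2],axis=1)).round(2)
E
python3 - <<'E'
from h import *
import pickle
s,p,im=snap('wrist','w8.png');pickle.dump(p,open('w8.pkl','wb'));print(s['eef_pos'],s['tcp_rot'])
hsv=cv2.cvtColor(im,cv2.COLOR_BGR2HSV)
m=cv2.inRange(hsv,(10,60,60),(35,255,255))
c=max(cv2.findContours(m,cv2.RETR_EXTERNAL,cv2.CHAIN_APPROX_NONE)[0],key=cv2.contourArea)[:,0]
print('pan bbox',c.min(0),c.max(0))
lo=c[c[:,1]>c[:,1].max()-45]
zt=s['eef_pos'][2]-33.6+28
for z in(zt-2,zt,zt+2):print('pan rim',z,circ(p,lo,z))
w=((hsv[...,2]>205)&(hsv[...,1]<25)).astype(np.uint8)*255
w[:150]=0 if False else w[:150]
cs=[k for k in cv2.findContours(w,cv2.RETR_EXTERNAL,cv2.CHAIN_APPROX_NONE)[0] if cv2.contourArea(k)>1500]
for k in cs:
    k=k[:,0];print('white',k.min(0),k.max(0))
    cx=(k[:,0].min()+k[:,0].max())/2
    k=cv2.convexHull(k)[:,0]
    k=k[(k[:,1]<225)]
    for z in(56,60,64):print(z,circ(p,k,z))
# radial profile up from ring centre
g=cv2.cvtColor(im,cv2.COLOR_BGR2GRAY).astype(int)
print(g[150:205,250]);print(g[150:205,251])
E
```

```text
[602.99290676 170.80229083 114.69030295] [ 3.13995638e+00 -2.86871102e-04  1.56353920e+00]
pan bbox [191 198] [318 325]
pan rim 107.0903029520118 (array([602.95, 167.42]), np.float64(30.32), np.float64(0.23))
pan rim 109.0903029520118 (array([602.95, 168.7 ]), np.float64(29.86), np.float64(0.23))
pan rim 111.0903029520118 (array([602.96, 169.99]), np.float64(29.39), np.float64(0.22))
white [181 164] [319 248]
56 (array([600.47, 167.02]), np.float64(44.53), np.float64(0.13))
60 (array([600.54, 168.88]), np.float64(43.54), np.float64(0.12))
64 (array([600.6 , 170.73]), np.float64(42.55), np.float64(0.12))
[196 195 194 194 194 194 193 195 193 194 193 186 170 176 227 245 246 246
 246 246 246 246 246 243 202 186 231 245 246 246 246 245 246 246 246 246
 246 246 246 246 246 246 246 246 246 246 244 216 151 159 195 152 122 117
 119]
[195 195 195 195 195 195 193 195 193 193 194 187 169 181 231 245 246 246
 246 246 246 246 246 243 201 188 230 245 246 246 246 245 245 246 246 246
 246 246 246 246 246 246 246 246 246 246 244 217 153 172 205 155 120 121
 120]
```

Run:
```python
from h import *
import pickle
p8=pickle.load(open('w8.pkl','rb'));p6=pickle.load(open('w6.pkl','rb'))
for z in(60,64):
    a=onz(p8,(250.5,174.6),z)[1];b=onz(p8,(250.5,162.6),z)[1];print(z,'line y',a,'outer y',b)
im=cv2.imread('pics/w6.png');hsv=cv2.cvtColor(im,cv2.COLOR_BGR2HSV)
w=((hsv[...,2]>205)&(hsv[...,1]<25)).astype(np.uint8)*255
k=max(cv2.findContours(w,cv2.RETR_EXTERNAL,cv2.CHAIN_APPROX_NONE)[0],key=cv2.contourArea)
k=cv2.convexHull(k)[:,0]
for z in(56,60,64):print('w6 outer',z,circ(p6,k,z))
# dark groove in w6: radial minima
g=cv2.GaussianBlur(cv2.cvtColor(im,cv2.COLOR_BGR2GRAY),(3,3),0).astype(float)
c=np.array([260.5,100]);pts=[]
for t in np.linspace(0,2*np.pi,120,endpoint=False):
    rr=np.arange(34,50,.5);q=c+np.c_[np.cos(t)*rr,np.sin(t)*rr]
    v=cv2.remap(g.astype(np.float32),q[:,0].astype(np.float32)[None],q[:,1].astype(np.float32)[None],1)[0]
    i=v.argmin()
    if v[i]<235 and 2<i<len(rr)-3: pts.append(q[i])
print(len(pts))
for z in(60,64):print('w6 groove',z,circ(p6,pts,z))
t=cams.camera_params('top');im=cv2.imread('pics/t0.png');hsv=cv2.cvtColor(im,cv2.COLOR_BGR2HSV)
w=((hsv[...,2]>200)&(hsv[...,1]<30)).astype(np.uint8)*255
for k in cv2.findContours(w,cv2.RETR_EXTERNAL,cv2.CHAIN_APPROX_NONE)[0]:
    x,y,ww,h=cv2.boundingRect(k)
    if 160<x<215 and 130<y<185 and cv2.contourArea(k)>200: print('top',circ(t,cv2.convexHull(k)[:,0],62))
```

```text
60 line y 205.62282980222233 outer y 212.83078520252323
64 line y 206.64513187511824 outer y 213.6898019902718
w6 outer 56 (array([600.58, 169.54]), np.float64(43.55), np.float64(0.11))
w6 outer 60 (array([600.51, 169.63]), np.float64(42.88), np.float64(0.11))
w6 outer 64 (array([600.44, 169.73]), np.float64(42.2), np.float64(0.11))
104
w6 groove 60 (array([598.49, 169.79]), np.float64(34.96), np.float64(0.89))
w6 groove 64 (array([598.45, 169.88]), np.float64(34.41), np.float64(0.88))
top (array([604.67, 165.91]), np.float64(51.27), np.float64(4.94))
```

```bash
python3 -m handwheel '[[0,0,0,0,-0.096,0.24,0.5],[0,0,0,0,0,0.2,0.5],[0,0,0,0,0,0,0.5],[0,0,0,0,0,0,0.5]]'
python3 -m handwheel '[[0,0,0,0,0,0.12,0.5],[0,0,0,0,0,0.12,0.5],[0,0,0,0,0,0,0.5],[0,0,0,0,0,0,0.5]]'
python3 -m handwheel '[[0,0,0,0,0,0.08,0.5],[0,0,0,0,0,0.08,0.5],[0,0,0,0,0,0,0.5],[0,0,0,0,0,0,0.5]]'
```

```text
clock: 8.47
eef_pos: [599.5, 171.6, 102.1]
tcp_rot: [-3.141, 0.0, 1.565]
contact_force: [-0.2, -0.3, -1.5]
opening: 0.695
grasp_force: 28.6
clock: 8.8
eef_pos: [599.6, 171.8, 96.0]
tcp_rot: [-3.141, 0.0, 1.565]
contact_force: [-0.4, -0.2, -0.9]
opening: 0.697
grasp_force: 28.6
clock: 9.13
eef_pos: [600.1, 171.9, 93.6]
tcp_rot: [3.141, -0.0, 1.565]
contact_force: [-3.3, -1.3, 12.4]
opening: 0.69
grasp_force: 29.7
```

In the tool's units: -1.5 mm is -0.06.

```bash
python3 -m handwheel '[[0,0,0,0,0,-0.06,0.5],[0,0,0,0,0,0,1],[0,0,0,0,0,0,1],[0,0,0,0,0,0,1],[0,0,0,0,0,0,1]]'
python3 -m handwheel '[[0,0,0,0,0,-1.6,1],[0,0,0,0,0,-1.6,1],[0,0,0,0,0,-0.4,1],[0,0,0,0,0,0,1],[0,0,0,0,0,0,1]]'
python3 -m handwheel '[[0,0,0,0,0,0,1]]'
python3 - <<'E'
from h import *
import pickle
s,p,im=snap('wrist','w9.png');pickle.dump(p,open('w9.pkl','wb'));print(s['eef_pos'],s['tcp_rot'])
for e in brass(im):print(e,onz(p,e[0],88))
E
```

```text
clock: 9.55
eef_pos: [599.7, 171.8, 93.6]
tcp_rot: [-3.141, 0.0, 1.565]
contact_force: [0.5, 0.9, 0.1]
opening: 1.002
grasp_force: 0.0
clock: 9.97
eef_pos: [600.0, 171.9, 184.2]
tcp_rot: [3.14, -0.0, 1.565]
contact_force: [-0.6, 0.3, -0.9]
opening: 1.0
grasp_force: 0.0
clock: 10.05
eef_pos: [599.0, 171.5, 182.5]
tcp_rot: [-3.14, 0.001, 1.565]
contact_force: [-0.2, -0.1, -1.3]
opening: 0.999
grasp_force: 0.0
[598.97084857 171.54143935 182.5189322 ] [-3.13985125e+00  5.04709672e-04  1.56477721e+00]
((96.74054718017578, 213.97543334960938), (52.88665008544922, 61.60935592651367), (68, 186, 59, 57)) [477.85554928 166.02096265  88.        ]
((255.7737274169922, 202.82858276367188), (77.47904205322266, 81.33873748779297), (217, 162, 78, 82)) [599.96014603 174.45155231  88.        ]
```

View pics/w9.png

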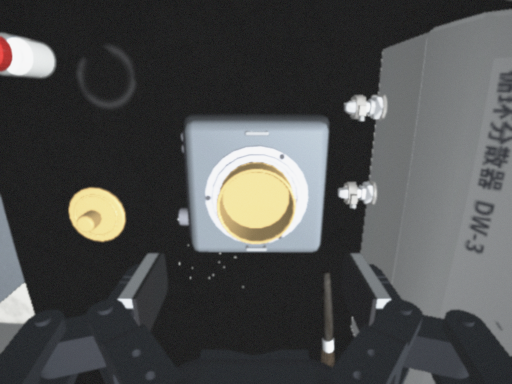

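Pan sits inside the platform ring at (256,200); the lid is at (97,214). Now the fine sieve.

Careful with the scale: shifts go in units of 25 mm. That gives: -36 mm is -1.44, -16.8 mm is -0.672.

```bash
python3 -m handwheel '[[0,0,0,-1.44,-0.672,0,1],[0,0,0,-1.44,-0.672,0,1],[0,0,0,-1.44,-0.672,0,1],[0,0,0,-1.44,-0.672,0,1],[0,0,0,-1.44,-0.672,0,1]]'
python3 -m handwheel '[[0,0,0,-1.44,-0.672,0,1],[0,0,0,-1.44,-0.672,0,1],[0,0,0,-1.44,-0.672,0,1],[0,0,0,-1.44,-0.672,0,1],[0,0,0,-1.44,-0.672,0,1]]'
python3 -m handwheel '[[0,0,0,-1.44,-0.672,0,1],[0,0,0,-1.44,-0.672,0,1],[0,0,0,-1.36,-0.672,0,1],[0,0,0,0,0,0,1],[0,0,0,0,0,0,1]]'
python3 -m handwheel '[[0,0,0,0,0,0,1]]'
python3 - <<'E'
from h import *
s,p,im=snap('wrist','w10.png');print(s['eef_pos'],s['tcp_rot'])
hsv=cv2.cvtColor(im,cv2.COLOR_BGR2HSV)
m=cv2.inRange(hsv,(10,60,60),(35,255,255))
for c in cv2.findContours(m,cv2.RETR_EXTERNAL,cv2.CHAIN_APPROX_NONE)[0]:
    if cv2.contourArea(c)>600:
        c=c[:,0];print(c.min(0),c.max(0));lo=c[c[:,1]>c[:,1].max()-30]
        for z in(26,28,36):print(z,circ(p,lo,z))
E
```

```text
clock: 10.52
eef_pos: [512.7, -9.0, 182.2]
tcp_rot: [-3.139, 0.0, 1.565]
contact_force: [0.3, -0.7, 0.6]
opening: 0.999
grasp_force: 0.0
clock: 10.93
eef_pos: [427.7, -188.3, 182.6]
tcp_rot: [-3.14, -0.001, 1.565]
contact_force: [0.0, -0.1, -0.5]
opening: 1.001
grasp_force: 0.0
clock: 11.35
eef_pos: [377.0, -294.0, 182.6]
tcp_rot: [-3.14, -0.001, 1.561]
contact_force: [0.0, 0.5, 0.1]
opening: 0.999
grasp_force: 0.0
clock: 11.43
eef_pos: [378.0, -292.4, 182.8]
tcp_rot: [-3.14, -0.002, 1.564]
contact_force: [-0.4, -0.0, -0.7]
opening: 0.997
grasp_force: 0.0
[ 377.96509628 -292.38379034  182.7535414 ] [-3.14001886e+00 -1.61026007e-03  1.56361177e+00]
[383 269] [438 317]
26 (array([ 556.26, -432.74]), np.float64(22.98), np.float64(8.92))
28 (array([ 554.98, -431.16]), np.float64(22.81), np.float64(8.86))
36 (array([ 549.88, -424.84]), np.float64(22.15), np.float64(8.6))
[225 150] [291 217]
26 (array([ 381.2 , -294.67]), np.float64(31.07), np.float64(0.29))
28 (array([ 381.18, -294.08]), np.float64(30.85), np.float64(0.29))
36 (array([ 381.1 , -291.73]), np.float64(29.96), np.float64(0.28))
```

In the tool's units: 10 mm is 0.4, 3.2 mm is 0.128.

```bash
python3 -m handwheel '[[0,0,0.12,-0.028,0.128,0.4,1],[0,0,0.12,0,0,0.4,1],[0,0,0.12,0,0,0.4,1],[0,0,0.12,0,0,0.4,1],[0,0,0.12,0,0,0.4,1]]'
python3 -m handwheel '[[0,0,0.12,0,0,0.4,1],[0,0,0.12,0,0,0.4,1],[0,0,0.12,0,0,0.4,1],[0,0,0.12,0,0,0.4,1],[0,0,0.12,0,0,0.4,1]]'
python3 -m handwheel '[[0,0,0.12,0,0,0.4,1],[0,0,0.12,0,0,0.4,1],[0,0,0.125,0,0,0.4,1],[0,0,0,0,0,0.4,1],[0,0,0,0,0,0.32,1]]'
python3 -m handwheel '[[0,0,0,0,0,0,1],[0,0,0,0,0,0,1]]'
python3 -m handwheel '[[0,0,0,0,0,0,0.5],[0,0,0,0,0,0,0.5],[0,0,0,0,0,0,0.5],[0,0,0,0,0,0,0.5],[0,0,0,0,0,0,0.5]]' 25
python3 -m handwheel '[[0,0,0,0,0,0,0.5],[0,0,0,0,0,0,1],[0,0,0,0,0,0,1],[0,0,0,0,0,0,1],[0,0,0,0,0,0,1]]'
```

```text
clock: 11.9
eef_pos: [382.4, -292.0, 133.0]
tcp_rot: [-3.141, -0.0, 0.961]
contact_force: [0.1, 0.0, -0.6]
opening: 1.0
grasp_force: 0.0
clock: 12.32
eef_pos: [382.5, -292.0, 83.0]
tcp_rot: [-3.141, 0.0, 0.362]
contact_force: [-0.4, 0.3, 0.9]
opening: 1.002
grasp_force: 0.0
clock: 12.73
eef_pos: [382.2, -292.4, 34.8]
tcp_rot: [-3.141, 0.001, 0.006]
contact_force: [0.2, 1.1, -0.3]
opening: 0.998
grasp_force: 0.0
clock: 12.9
eef_pos: [381.8, -293.0, 35.4]
tcp_rot: [-3.141, 0.001, 0.004]
contact_force: [0.3, -0.5, 0.6]
opening: 1.0
grasp_force: 0.0
clock: 13.32
eef_pos: [382.1, -293.8, 36.7]
tcp_rot: [3.141, -0.001, 0.0]
contact_force: [0.0, 2.6, 6.6]
opening: 0.695
grasp_force: 25.2
clock: 13.73
eef_pos: [381.8, -293.7, 35.9]
tcp_rot: [3.141, -0.0, -0.0]
contact_force: [-0.3, -0.5, 0.7]
opening: 1.002
grasp_force: 0.0
```

In the tool's units: 2 mm is 0.08.

```bash
python3 -m handwheel '[[0,0,-0.12,0,0,0.08,1],[0,0,-0.12,0,0,0,1],[0,0,-0.12,0,0,0,1],[0,0,-0.12,0,0,0,1],[0,0,-0.12,0,0,0,1]]'
python3 -m handwheel '[[0,0,-0.12,0,0,0,1],[0,0,-0.12,0,0,0,1],[0,0,-0.12,0,0,0,1],[0,0,-0.12,0,0,0,1],[0,0,-0.12,0,0,0,1]]'
python3 -m handwheel '[[0,0,-0.12,0,0,0,1],[0,0,-0.12,0,0,0,1],[0,0,-0.125,0,0,0,1],[0,0,0,0,0,0,1],[0,0,0,0,0,0,1]]'
python3 -m handwheel '[[0,0,0,0,0,0,0.5],[0,0,0,0,0,0,0.5],[0,0,0,0,0,0,0.5],[0,0,0,0,0,0,0.5],[0,0,0,0,0,0,0.5]]' 25
python3 -m handwheel '[[0,0,0,0,0,0,0.5],[0,0,0,0,0,0,0.5],[0,0,0,0,0,0,0.5]]'
python3 -m handwheel '[[0,0,0,0,0,-1.6,0.5],[0,0,0,0,0,-1.6,0.5],[0,0,0,0,0,-1.6,0.5],[0,0,0,0,0,-1.12,0.5],[0,0,0,0,0,0,0.5]]'
python3 -m handwheel '[[0,0,0,1.44,0.672,0,0.5],[0,0,0,1.44,0.672,0,0.5],[0,0,0,1.44,0.672,0,0.5],[0,0,0,1.44,0.672,0,0.5],[0,0,0,1.44,0.672,0,0.5]]'
python3 -m handwheel '[[0,0,0,1.44,0.672,0,0.5],[0,0,0,1.44,0.672,0,0.5],[0,0,0,1.44,0.672,0,0.5],[0,0,0,1.44,0.672,0,0.5],[0,0,0,1.44,0.672,0,0.5]]'
python3 -m handwheel '[[0,0,0,1.4,0.672,0,0.5],[0,0,0,1.2,0.672,0,0.5],[0,0,0,0.8,0.672,0,0.5],[0,0,0,0,0,0,0.5],[0,0,0,0,0,0,0.5]]'
python3 -m handwheel '[[0,0,0,0,0,0,0.5],[0,0,0,0,0,0,0.5]]'
```

```text
clock: 14.15
eef_pos: [381.7, -293.7, 33.7]
tcp_rot: [-3.141, 0.0, 0.606]
contact_force: [0.1, 0.6, 0.3]
opening: 0.998
grasp_force: 0.0
clock: 14.57
eef_pos: [381.7, -293.6, 33.7]
tcp_rot: [-3.141, -0.0, 1.206]
contact_force: [0.1, 0.3, 0.4]
opening: 1.003
grasp_force: 0.0
clock: 14.98
eef_pos: [381.8, -293.6, 33.7]
tcp_rot: [-3.142, -0.0, 1.561]
contact_force: [-0.8, 0.5, -0.0]
opening: 0.999
grasp_force: 0.0
clock: 15.4
eef_pos: [381.8, -293.6, 34.1]
tcp_rot: [-3.142, 0.0, 1.563]
contact_force: [-2.0, 1.1, 6.4]
opening: 0.696
grasp_force: 25.5
clock: 15.65
eef_pos: [381.7, -293.6, 34.1]
tcp_rot: [-3.142, -0.0, 1.563]
contact_force: [-1.4, 0.9, 5.9]
opening: 0.696
grasp_force: 25.5
clock: 16.07
eef_pos: [384.3, -295.6, 187.3]
tcp_rot: [3.134, 0.006, 1.563]
contact_force: [1.6, -0.4, -1.3]
opening: 0.695
grasp_force: 28.3
clock: 16.48
eef_pos: [466.9, -112.3, 181.2]
tcp_rot: [-3.141, -0.0, 1.563]
contact_force: [0.2, -0.5, -1.4]
opening: 0.69
grasp_force: 28.3
clock: 16.9
eef_pos: [552.0, 67.4, 180.9]
tcp_rot: [-3.141, 0.0, 1.563]
contact_force: [-0.5, -0.6, -0.4]
opening: 0.69
grasp_force: 28.3
clock: 17.32
eef_pos: [602.7, 151.1, 180.5]
tcp_rot: [-3.14, 0.0, 1.566]
contact_force: [-0.8, -0.1, -1.0]
opening: 0.694
grasp_force: 28.3
clock: 17.48
eef_pos: [601.8, 149.0, 181.1]
tcp_rot: [-3.14, 0.001, 1.564]
contact_force: [-0.1, -0.2, 0.3]
opening: 0.695
grasp_force: 28.3
```

In the tool's units: -1.8 mm is -0.072, 20 mm is 0.8.

```bash
python3 -m handwheel '[[0,0,0,0.48,-0.072,0.6,0.5],[0,0,0,0.432,0,0.8,0.5],[0,0,0,0,0,0.6,0.5],[0,0,0,0,0,0.2,0.5],[0,0,0,0,0,0,0.5]]'
python3 -m handwheel '[[0,0,0,0,0,0,0.5],[0,0,0,0,0,0,0.5],[0,0,0,0,0,0,0.5]]'
```

```text
clock: 17.9
eef_pos: [599.9, 171.7, 125.5]
tcp_rot: [-3.139, 0.001, 1.564]
contact_force: [-0.6, -0.3, -1.5]
opening: 0.692
grasp_force: 28.2
clock: 18.15
eef_pos: [601.8, 172.6, 128.0]
tcp_rot: [3.14, -0.0, 1.564]
contact_force: [0.5, 0.5, -1.3]
opening: 0.693
grasp_force: 28.2
```

```bash
python3 -m handwheel '[[0,0,0,-0.02,-0.052,0.12,0.5],[0,0,0,0,0,0,0.5],[0,0,0,0,0,0,0.5],[0,0,0,0,0,0,0.5]]'
python3 -m handwheel '[[0,0,0,0,0,0,0.5],[0,0,0,0,0,0,0.5],[0,0,0,0,0,0,0.5]]'
```

```text
clock: 18.48
eef_pos: [599.9, 172.4, 123.9]
tcp_rot: [3.142, -0.0, 1.565]
contact_force: [-0.6, -0.2, -2.4]
opening: 0.69
grasp_force: 28.3
clock: 18.73
eef_pos: [599.9, 172.4, 123.8]
tcp_rot: [-3.142, -0.0, 1.565]
contact_force: [-0.7, 0.5, -1.7]
opening: 0.694
grasp_force: 28.3
```

In the tool's units: 2 mm is 0.08, -0.4 mm is -0.016.

```bash
python3 -m handwheel '[[0,0,0,-0.016,0,0.08,0.5],[0,0,0,0,0,0.08,0.5],[0,0,0,0,0,0,0.5],[0,0,0,0,0,0,0.5]]'
python3 -m handwheel '[[0,0,0,0,0,0.08,0.5],[0,0,0,0,0,0,0.5],[0,0,0,0,0,0,0.5]]'
python3 -m handwheel '[[0,0,0,0,0,0.08,0.5],[0,0,0,0,0,0.06,0.5],[0,0,0,0,0,0,0.5],[0,0,0,0,0,0,0.5]]'
```

```text
clock: 19.07
eef_pos: [599.7, 171.9, 119.5]
tcp_rot: [-3.141, 0.0, 1.565]
contact_force: [-0.4, 0.1, -1.0]
opening: 0.698
grasp_force: 28.3
clock: 19.32
eef_pos: [599.8, 172.0, 117.6]
tcp_rot: [-3.141, 0.0, 1.565]
contact_force: [0.2, 0.1, -1.6]
opening: 0.694
grasp_force: 28.3
clock: 19.65
eef_pos: [600.2, 172.1, 116.1]
tcp_rot: [3.141, -0.0, 1.565]
contact_force: [-4.6, -1.5, 16.1]
opening: 0.694
grasp_force: 29.6
```

Contact at exactly the nested height (116.1). Release and fetch the coarse sieve.

In the tool's units: -2 mm is -0.08.

```bash
python3 -m handwheel '[[0,0,0,0,0,-0.08,0.5],[0,0,0,0,0,0,1],[0,0,0,0,0,0,1],[0,0,0,0,0,0,1],[0,0,0,0,0,0,1]]'
python3 -m handwheel '[[0,0,0,0,0,-1.4,1],[0,0,0,0,0,-1.4,1],[0,0,0,-1.04,-1,0,1],[0,0,0,-1.04,-1,0,1],[0,0,0,-1.04,-1,0,1]]'
python3 -m handwheel '[[0,0,0,-1.04,-1,0,1],[0,0,0,-1.04,-1,0,1],[0,0,0,-1.04,-1,0,1],[0,0,0,-1.04,-1,0,1],[0,0,0,0,0,0,1]]'
python3 -m handwheel '[[0,0,0,0,0,0,1],[0,0,0,0,0,0,1]]'
python3 - <<'E'
from h import *
s,p,im=snap('wrist','w11.png');print(s['eef_pos'],s['tcp_rot'])
hsv=cv2.cvtColor(im,cv2.COLOR_BGR2HSV)
m=cv2.inRange(hsv,(10,60,60),(35,255,255))
for c in cv2.findContours(m,cv2.RETR_EXTERNAL,cv2.CHAIN_APPROX_NONE)[0]:
    if cv2.contourArea(c)>300:
        c=c[:,0];print(c.min(0),c.max(0));lo=c[c[:,1]>c[:,1].max()-30]
        for z in(28,36):print(z,circ(p,lo,z))
E
```

```text
clock: 20.07
eef_pos: [599.8, 172.0, 116.0]
tcp_rot: [-3.141, 0.0, 1.565]
contact_force: [0.3, -0.1, 0.8]
opening: 1.0
grasp_force: 0.0
clock: 20.48
eef_pos: [523.7, 94.0, 186.6]
tcp_rot: [3.141, -0.0, 1.566]
contact_force: [-1.1, 0.0, 0.8]
opening: 0.996
grasp_force: 0.0
clock: 20.9
eef_pos: [418.6, -11.6, 185.5]
tcp_rot: [-3.137, 0.001, 1.563]
contact_force: [-0.4, 0.6, -0.2]
opening: 1.002
grasp_force: 0.0
clock: 21.07
eef_pos: [424.5, -9.0, 186.6]
tcp_rot: [3.14, -0.0, 1.564]
contact_force: [0.5, 0.8, 0.2]
opening: 0.998
grasp_force: 0.0
[424.5350861   -8.9874619  186.59914424] [ 3.14025253e+00 -1.74955306e-04  1.56393042e+00]
[219 148] [286 217]
28 (array([422.78, -11.98]), np.float64(31.7), np.float64(0.27))
36 (array([422.84,  -9.61]), np.float64(30.8), np.float64(0.26))
[228   0] [298  57]
28 (array([433.19, 130.33]), np.float64(28.56), np.float64(0.26))
36 (array([432.95, 128.63]), np.float64(27.75), np.float64(0.25))
```

View pics/w11.png

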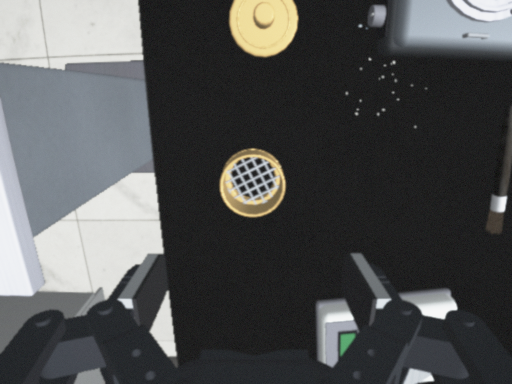

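Coarse sieve rim at (253,185), lid at (264,18). Descend with a turn to yaw 0, squeeze, turn back, grip.

In the tool's units: 10 mm is 0.4, -1.5 mm is -0.06.

```bash
python3 -m handwheel '[[0,0,0.12,0,-0.06,0.4,1],[0,0,0.12,0,0,0.4,1],[0,0,0.12,0,0,0.4,1],[0,0,0.12,0,0,0.4,1],[0,0,0.12,0,0,0.4,1]]'
python3 -m handwheel '[[0,0,0.12,0,0,0.4,1],[0,0,0.12,0,0,0.4,1],[0,0,0.12,0,0,0.4,1],[0,0,0.12,0,0,0.4,1],[0,0,0.12,0,0,0.4,1]]'
python3 -m handwheel '[[0,0,0.12,0,0,0.4,1],[0,0,0.12,0,0,0.4,1],[0,0,0.125,0,0,0.4,1],[0,0,0,0,0,0.4,1],[0,0,0,0,0,0.28,1]]'
python3 -m handwheel '[[0,0,0,0,0,0,1],[0,0,0,0,0,0,1]]'
python3 -m handwheel '[[0,0,0,0,0,0,0.5],[0,0,0,0,0,0,0.5],[0,0,0,0,0,0,0.5],[0,0,0,0,0,0,0.5],[0,0,0,0,0,0,0.5]]' 25
python3 -m handwheel '[[0,0,0,0,0,0,0.5],[0,0,0,0,0,0,1],[0,0,0,0,0,0,1],[0,0,0,0,0,0,1],[0,0,0,0,0,0,1]]'
```

```text
clock: 21.53
eef_pos: [423.4, -8.1, 135.7]
tcp_rot: [3.141, -0.0, 0.96]
contact_force: [-0.1, 0.4, 0.2]
opening: 0.998
grasp_force: 0.0
clock: 21.95
eef_pos: [423.4, -8.1, 85.6]
tcp_rot: [3.142, -0.0, 0.36]
contact_force: [0.3, 0.7, -0.6]
opening: 0.999
grasp_force: 0.0
clock: 22.37
eef_pos: [423.1, -8.2, 38.2]
tcp_rot: [-3.141, 0.0, 0.001]
contact_force: [0.3, 0.1, -0.1]
opening: 1.0
grasp_force: 0.0
clock: 22.53
eef_pos: [422.5, -8.5, 38.9]
tcp_rot: [-3.142, 0.001, 0.001]
contact_force: [0.1, -0.7, -0.3]
opening: 1.0
grasp_force: 0.0
clock: 22.95
eef_pos: [422.8, -8.9, 40.1]
tcp_rot: [-3.142, -0.001, -0.0]
contact_force: [-0.1, 1.3, 5.0]
opening: 0.696
grasp_force: 25.7
clock: 23.37
eef_pos: [422.3, -9.0, 39.4]
tcp_rot: [3.142, -0.0, -0.0]
contact_force: [-1.0, 0.0, 0.1]
opening: 1.0
grasp_force: 0.0
```

```bash
python3 -m handwheel '[[0,0,-0.12,0,0,0,1],[0,0,-0.12,0,0,0,1],[0,0,-0.12,0,0,0,1],[0,0,-0.12,0,0,0,1],[0,0,-0.12,0,0,0,1]]'
python3 -m handwheel '[[0,0,-0.12,0,0,0,1],[0,0,-0.12,0,0,0,1],[0,0,-0.12,0,0,0,1],[0,0,-0.12,0,0,0,1],[0,0,-0.12,0,0,0,1]]'
python3 -m handwheel '[[0,0,-0.12,0,0,0,1],[0,0,-0.12,0,0,0,1],[0,0,-0.125,0,0,0,1],[0,0,0,0,0,0,1],[0,0,0,0,0,0,1]]'
python3 -m handwheel '[[0,0,0,0,0,0,0.5],[0,0,0,0,0,0,0.5],[0,0,0,0,0,0,0.5],[0,0,0,0,0,0,0.5],[0,0,0,0,0,0,0.5]]' 25
python3 -m handwheel '[[0,0,0,0,0,0,0.5],[0,0,0,0,0,0,0.5],[0,0,0,0,0,0,0.5]]'
```

```text
clock: 23.78
eef_pos: [422.3, -9.0, 39.3]
tcp_rot: [-3.142, -0.0, 0.606]
contact_force: [0.4, 0.9, 0.1]
opening: 1.002
grasp_force: 0.0
clock: 24.2
eef_pos: [422.3, -9.0, 39.3]
tcp_rot: [-3.142, 0.0, 1.206]
contact_force: [0.8, -0.6, 0.0]
opening: 0.999
grasp_force: 0.0
clock: 24.62
eef_pos: [422.3, -9.0, 39.3]
tcp_rot: [-3.142, 0.0, 1.561]
contact_force: [0.3, 0.7, -0.4]
opening: 0.998
grasp_force: 0.0
clock: 25.03
eef_pos: [422.3, -9.0, 39.6]
tcp_rot: [3.142, -0.0, 1.563]
contact_force: [-1.5, -0.2, 7.7]
opening: 0.693
grasp_force: 25.3
clock: 25.28
eef_pos: [422.3, -8.9, 39.6]
tcp_rot: [3.141, -0.0, 1.563]
contact_force: [-1.9, 0.5, 6.1]
opening: 0.694
grasp_force: 25.3
```

In the tool's units: -40 mm is -1.6, -20 mm is -0.8.

```bash
python3 -m handwheel '[[0,0,0,0,0,-1.6,0.5],[0,0,0,0,0,-1.6,0.5],[0,0,0,0,0,-1.6,0.5],[0,0,0,0,0,-0.8,0.5],[0,0,0,0,0,0,0.5]]'
python3 -m handwheel '[[0,0,0,1.04,1.02,0,0.5],[0,0,0,1.04,1.02,0,0.5],[0,0,0,1.04,1.02,0,0.5],[0,0,0,1.04,1.02,0,0.5],[0,0,0,1.04,1.02,0,0.5]]'
python3 -m handwheel '[[0,0,0,1.04,1,0,0.5],[0,0,0,0.8,0.8,0,0.5],[0,0,0,0.2,0.2,0,0.5],[0,0,0,0,0,0,0.5],[0,0,0,0,0,0,0.5]]'
python3 -m handwheel '[[0,0,0,0,0,0.4,0.5],[0,0,0,0,0,0.4,0.5],[0,0,0,0,0,0,0.5],[0,0,0,0,0,0,0.5],[0,0,0,0,0,0,0.5]]'
python3 -m handwheel '[[0,0,0,0,0,0,0.5],[0,0,0,0,0,0,0.5]]'
```

```text
clock: 25.7
eef_pos: [425.0, -9.0, 183.6]
tcp_rot: [3.134, 0.0, 1.563]
contact_force: [1.0, 0.9, -1.1]
opening: 0.698
grasp_force: 28.6
clock: 26.12
eef_pos: [550.9, 121.6, 177.9]
tcp_rot: [-3.14, 0.0, 1.563]
contact_force: [0.8, -0.9, -0.8]
opening: 0.697
grasp_force: 28.5
clock: 26.53
eef_pos: [599.6, 170.5, 177.7]
tcp_rot: [-3.139, 0.001, 1.565]
contact_force: [-0.3, -0.2, -0.3]
opening: 0.696
grasp_force: 28.5
clock: 26.95
eef_pos: [600.6, 170.5, 159.2]
tcp_rot: [-3.141, 0.0, 1.564]
contact_force: [-0.2, 0.7, -0.2]
opening: 0.694
grasp_force: 28.5
clock: 27.12
eef_pos: [601.1, 170.9, 159.8]
tcp_rot: [3.141, -0.0, 1.565]
contact_force: [-0.1, -0.2, -0.5]
opening: 0.695
grasp_force: 28.5
```

In the tool's units: 1.1 mm is 0.044, 3 mm is 0.12.

```bash
python3 -m handwheel '[[0,0,0,0.044,-0.028,0.12,0.5],[0,0,0,0,0,0.12,0.5],[0,0,0,0,0,0.08,0.5],[0,0,0,0,0,0,0.5],[0,0,0,0,0,0,0.5]]'
python3 -m handwheel '[[0,0,0,0,0,0,0.5],[0,0,0,0,0,0,0.5],[0,0,0,0,0,0,0.5]]'
```

```text
clock: 27.53
eef_pos: [600.0, 172.1, 151.0]
tcp_rot: [-3.141, 0.0, 1.565]
contact_force: [0.2, 0.6, -1.3]
opening: 0.694
grasp_force: 28.5
clock: 27.78
eef_pos: [600.2, 172.1, 151.4]
tcp_rot: [3.141, -0.0, 1.565]
contact_force: [-0.7, 0.4, -1.4]
opening: 0.696
grasp_force: 28.5
```

In the tool's units: 2 mm is 0.08.

```bash
python3 -m handwheel '[[0,0,0,0,0,0.08,0.5],[0,0,0,0,0,0.08,0.5],[0,0,0,0,0,0,0.5],[0,0,0,0,0,0,0.5]]'
python3 -m handwheel '[[0,0,0,0,0,0.08,0.5],[0,0,0,0,0,0,0.5],[0,0,0,0,0,0,0.5]]'
python3 -m handwheel '[[0,0,0,0,0,0.08,0.5],[0,0,0,0,0,0.052,0.5],[0,0,0,0,0,0,0.5],[0,0,0,0,0,0,0.5]]'
```

```text
clock: 28.12
eef_pos: [600.0, 172.0, 147.0]
tcp_rot: [-3.141, 0.0, 1.565]
contact_force: [0.4, -0.7, -1.8]
opening: 0.695
grasp_force: 28.5
clock: 28.37
eef_pos: [600.1, 172.0, 145.1]
tcp_rot: [-3.141, 0.0, 1.565]
contact_force: [0.3, -0.4, -1.5]
opening: 0.698
grasp_force: 28.5
clock: 28.7
eef_pos: [600.5, 172.2, 143.6]
tcp_rot: [3.141, -0.0, 1.565]
contact_force: [-4.6, -0.6, 13.8]
opening: 0.693
grasp_force: 29.8
```

In the tool's units: -2 mm is -0.08.

```bash
python3 -m handwheel '[[0,0,0,0,0,-0.08,0.5],[0,0,0,0,0,0,1],[0,0,0,0,0,0,1],[0,0,0,0,0,0,1],[0,0,0,0,0,0,1]]'
python3 -m handwheel '[[0,0,0,0,0,-1.2,1],[0,0,0,0,0,-1.2,1],[0,0,0,-0.4,-1.4,0,1],[0,0,0,-0.4,-1.4,0,1],[0,0,0,-0.4,-1.4,0,1]]'
python3 -m handwheel '[[0,0,0,-0.4,-1.4,0,1],[0,0,0,-0.4,-1.08,0,1],[0,0,0,0,0,0,1],[0,0,0,0,0,0,1],[0,0,0,0,0,0,1]]'
cat >> h.py <<'E'
def knob(im,p,roi):
    # disc: brass outer hull ; prints disc circle
    hsv=cv2.cvtColor(im,cv2.COLOR_BGR2HSV)
    m=cv2.inRange(hsv,(10,60,60),(35,255,255))
    for c in cv2.findContours(m,cv2.RETR_EXTERNAL,cv2.CHAIN_APPROX_NONE)[0]:
        if cv2.contourArea(c)>1200: print(cv2.boundingRect(c),[(z,)+circ(p,cv2.convexHull(c)[:,0],z) for z in(5,10.5)])
E
python3 - <<'E'
from h import *
import pickle
s,p,im=snap('wrist','w12.png');pickle.dump(p,open('w12.pkl','wb'));print(s['eef_pos'],s['tcp_rot'],proj(p,(433,130,25)))
knob(im,p,0)
s,p,t=snap('top','t2.png')
cv2.imwrite('pics/w12b.png',np.hstack([im[100:350,130:400],cv2.resize(t[120:260,120:300],None,fx=1.786,fy=1.786,interpolation=cv2.INTER_CUBIC)]))
E
```

```text
clock: 29.12
eef_pos: [600.1, 172.0, 143.7]
tcp_rot: [-3.141, 0.0, 1.565]
contact_force: [-1.2, -0.1, 0.2]
opening: 0.998
grasp_force: 0.0
clock: 29.53
eef_pos: [494.0, 142.5, 204.1]
tcp_rot: [3.141, -0.0, 1.565]
contact_force: [-0.6, 0.4, -0.2]
opening: 0.999
grasp_force: 0.0
clock: 29.95
eef_pos: [433.9, 123.4, 204.5]
tcp_rot: [3.14, -0.001, 1.565]
contact_force: [0.4, 0.3, -0.5]
opening: 1.001
grasp_force: 0.0
[433.89502018 123.36826562 204.45723309] [ 3.13989906e+00 -5.14331161e-04  1.56476673e+00] [[252.96903041 171.04272255]]
(224, 134, 60, 59) [(5, array([433.54, 132.98]), np.float64(31.55), np.float64(0.11)), (10.5, array([433.55, 134.18]), np.float64(31.01), np.float64(0.1))]
(413, 100, 99, 96) [(5, array([671.02, 148.13]), np.float64(66.91), np.float64(6.78)), (10.5, array([666.96, 149.08]), np.float64(65.76), np.float64(6.67))]
```

View pics/w12b.png

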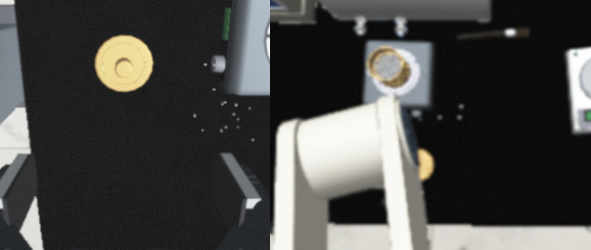

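Lid disc at w12 (254,163), knob facing up; top view shows the stack seated in the ring. Take the lid by its knob.

In the tool's units: 20 mm is 0.8, 10.5 mm is 0.42.

```bash
python3 -m handwheel '[[0,0,0,0.42,0,0.8,0.6],[0,0,0,0,0,1.6,0.6],[0,0,0,0,0,1.6,0.6],[0,0,0,0,0,1.6,0.6],[0,0,0,0,0,0.68,0.6]]'
python3 -m handwheel '[[0,0,0,0,0,0.2,0.6],[0,0,0,0,0,0.2,0.6],[0,0,0,0,0,0,0.6],[0,0,0,0,0,0,0.6],[0,0,0,0,0,0,0.6]]'
python3 -m handwheel '[[0,0,0,0,0,0,0],[0,0,0,0,0,0,0],[0,0,0,0,0,0,0],[0,0,0,0,0,0,0],[0,0,0,0,0,0,0]]' 25
python3 -m handwheel '[[0,0,0,0,0,0,0],[0,0,0,0,0,0,0],[0,0,0,0,0,0,0],[0,0,0,0,0,0,0],[0,0,0,0,0,0,0]]'
```

```text
clock: 30.47
eef_pos: [431.6, 133.3, 42.8]
tcp_rot: [-3.137, 0.001, 1.565]
contact_force: [-1.1, -0.3, -0.4]
opening: 0.601
grasp_force: 0.0
clock: 30.88
eef_pos: [434.1, 133.9, 38.2]
tcp_rot: [3.139, -0.001, 1.565]
contact_force: [0.0, 1.1, 0.3]
opening: 0.597
grasp_force: 0.0
clock: 31.3
eef_pos: [433.5, 133.7, 37.8]
tcp_rot: [3.14, -0.0, 1.565]
contact_force: [-0.8, -0.6, 8.2]
opening: 0.197
grasp_force: 24.2
clock: 31.72
eef_pos: [433.5, 133.7, 37.8]
tcp_rot: [3.14, -0.0, 1.565]
contact_force: [-0.9, 0.2, 8.6]
opening: 0.199
grasp_force: 24.2
```

```bash
python3 -m handwheel '[[0,0,0,0,0,-1.6,0],[0,0,0,0,0,-1.6,0],[0,0,0,0,0,-1.2,0],[0,0,0,0,0,0,0]]'
python3 -m handwheel '[[0,0,0,-1,1.108,0,0],[0,0,0,-1,1.108,0,0],[0,0,0,-1,1.108,0,0],[0,0,0,-1,1.108,0,0],[0,0,0,-1,1.108,0,0]]'
python3 -m handwheel '[[0,0,0,-1,1.108,0,0],[0,0,0,0,0,0,0],[0,0,0,0,0,0,0],[0,0,0,0,0,0,0]]'
python3 - <<'E'
from h import *
t=cams.camera_params('top');im=cv2.imread('pics/t0.png')
cr=im[135:205,275:340];cv2.imwrite('pics/bal.png',cv2.resize(cr,None,fx=8,fy=8,interpolation=cv2.INTER_NEAREST))
E
```

```text
clock: 32.05
eef_pos: [436.1, 134.5, 152.4]
tcp_rot: [3.133, -0.003, 1.565]
contact_force: [2.2, 0.0, -0.7]
opening: 0.201
grasp_force: 24.9
clock: 32.47
eef_pos: [571.5, 6.3, 146.7]
tcp_rot: [-3.141, -0.0, 1.565]
contact_force: [0.4, 0.7, -0.2]
opening: 0.198
grasp_force: 24.9
clock: 32.8
eef_pos: [597.3, -17.4, 146.2]
tcp_rot: [-3.14, -0.0, 1.564]
contact_force: [-0.0, 0.6, -0.5]
opening: 0.196
grasp_force: 24.9
```

View pics/bal.png

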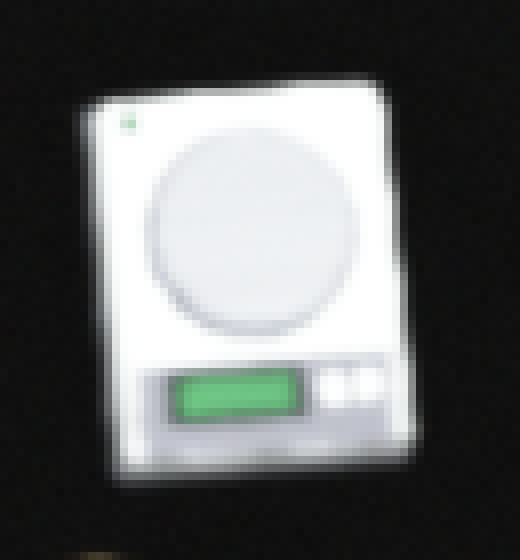

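Zoom of the top view: weighing pan centre at (252,232), that is pixel (306,163.5) in the full image, giving about (594,-209). So the midway point is near (597,-18.5), right under the lid now. Lower it.

```bash
python3 -c "
from h import *
print(onz(cams.camera_params('top'),(306,163.5),48))"
python3 -m handwheel '[[0,0,0,-0.04,0,1.2,0],[0,0,0,0,0,1.4,0],[0,0,0,0,0,1,0],[0,0,0,0,0,0.4,0],[0,0,0,0,0,0,0]]'
python3 -m handwheel '[[0,0,0,0,0,0.12,0],[0,0,0,0,0,0.12,0],[0,0,0,0,0,0.08,0],[0,0,0,0,0,0,0],[0,0,0,0,0,0,0]]'
```

```text
[ 593.92683911 -208.61625622   48.        ]
clock: 33.22
eef_pos: [595.6, -17.5, 44.7]
tcp_rot: [-3.136, -0.0, 1.566]
contact_force: [-0.5, 0.3, -0.6]
opening: 0.199
grasp_force: 24.9
clock: 33.63
eef_pos: [598.7, -18.4, 39.8]
tcp_rot: [3.14, 0.0, 1.565]
contact_force: [0.6, -0.3, -0.4]
opening: 0.198
grasp_force: 24.9
```

```bash
python3 -m handwheel '[[0,0,0,0,0,0.08,0],[0,0,0,0,0,0.04,0],[0,0,0,0,0,0,0],[0,0,0,0,0,0,0]]'
python3 -m handwheel '[[0,0,0,0,0,-0.04,0.45],[0,0,0,0,0,0,0.45],[0,0,0,0,0,0,0.45],[0,0,0,0,0,0,0.45]]'
```

```text
clock: 33.97
eef_pos: [598.9, -18.5, 37.7]
tcp_rot: [3.14, 0.0, 1.565]
contact_force: [-4.8, -0.2, 14.8]
opening: 0.203
grasp_force: 26.4
clock: 34.3
eef_pos: [598.2, -18.4, 36.9]
tcp_rot: [-3.141, 0.0, 1.565]
contact_force: [0.3, -0.5, 0.9]
opening: 0.45
grasp_force: 0.0
```

In the tool's units: -22 mm is -0.88, -40 mm is -1.6.

```bash
python3 -m handwheel '[[0,0,0,0,0,-1.6,0.6],[0,0,0,0,0,-1.6,0.6],[0,0,0,0,0,-1.6,0.8],[0,0,0,0,0,-1.2,0.8],[0,0,0,1.2,-0.88,0,0.8]]'
python3 -m handwheel '[[0,0,0,1.2,-0.88,0,0.8],[0,0,0,1.2,-0.88,0,0.8],[0,0,0,1.2,-0.88,0,0.8],[0,0,0,1.2,-0.88,0,0.8],[0,0,0,1.2,-0.88,0,0.8]]'
python3 -m handwheel '[[0,0,0,1.2,-0.88,0,0.8],[0,0,0,0.6,-0.88,0,0.8],[0,0,0,0,-0.88,0,0.8],[0,0,0,0,0,0,0.8],[0,0,0,0,0,0,0.8]]'
python3 -m handwheel '[[0,0,0,0,0,0,0.8]]'
cat >> h.py <<'E'
def red(im):
    hsv=cv2.cvtColor(im,cv2.COLOR_BGR2HSV)
    m=cv2.inRange(hsv,(0,130,70),(8,255,255))|cv2.inRange(hsv,(172,130,70),(180,255,255))
    cs=cv2.findContours(m,cv2.RETR_EXTERNAL,cv2.CHAIN_APPROX_NONE)[0]
    return [k for k in cs if cv2.contourArea(k)>100]
E
python3 - <<'E'
from h import *
import pickle
s,p,im=snap('wrist','w13.png');pickle.dump((s,p),open('w13.pkl','wb'));print(s['eef_pos'])
for k in red(im):
    e=cv2.fitEllipse(k);print(e,onz(p,e[0],65))
E
```

```text
clock: 34.72
eef_pos: [583.2, 9.0, 193.9]
tcp_rot: [3.128, 0.001, 1.562]
contact_force: [1.4, 0.9, 0.5]
opening: 0.798
grasp_force: 0.0
clock: 35.13
eef_pos: [466.0, 163.4, 186.9]
tcp_rot: [3.142, -0.0, 1.564]
contact_force: [0.6, 0.3, -0.8]
opening: 0.8
grasp_force: 0.0
clock: 35.55
eef_pos: [400.8, 208.0, 187.0]
tcp_rot: [-3.141, 0.0, 1.567]
contact_force: [0.5, -0.2, -0.4]
opening: 0.799
grasp_force: 0.0
clock: 35.63
eef_pos: [402.3, 207.9, 187.2]
tcp_rot: [3.141, -0.0, 1.565]
contact_force: [0.5, 0.1, -0.3]
opening: 0.805
grasp_force: 0.0
[402.25384081 207.86771707 187.18155968]
((246.13363647460938, 93.90103912353516), (34.343257904052734, 36.07937240600586), 3.2344131469726562) [396.79833609 288.45480792  65.        ]
```

View pics/w13.png

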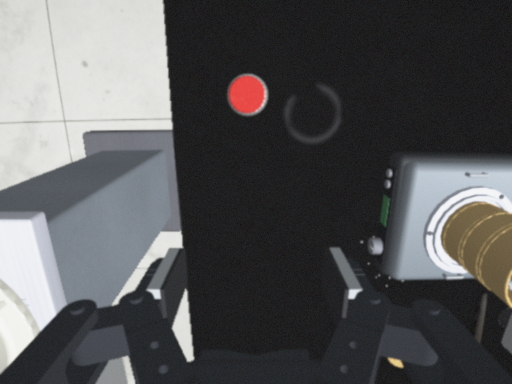

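The vial's red cap is seen from straight above at (246,94), upright. Second view from closer.

In the tool's units: 15 mm is 0.6, -3 mm is -0.12.

```bash
python3 -m handwheel '[[0,0,0,1.2,-0.12,0,0.8],[0,0,0,1,-0.08,0.6,0.8],[0,0,0,0,0,0.6,0.8],[0,0,0,0,0,0,0.8],[0,0,0,0,0,0,0.8]]'
python3 -m handwheel '[[0,0,0,0,0,0,0.8]]'
python3 - <<'E'
from h import *
import pickle
s0,p0=pickle.load(open('w13.pkl','rb'))
s,p,im=snap('wrist','w14.png');print(s['eef_pos'])
for k in red(im):
    e=cv2.fitEllipse(k);print(e,onz(p,e[0],65));print(tri([ray(p0,(246.13,93.9)),ray(p,e[0])]))
t=cams.camera_params('top');im=cv2.imread('pics/t0.png')
for k in red(im):
    m=k[:,0].mean(0);print('top',m,onz(t,m,60))
E
```

```text
clock: 36.1
eef_pos: [397.0, 262.2, 156.4]
tcp_rot: [-3.14, 0.001, 1.564]
contact_force: [0.1, -0.5, 0.5]
opening: 0.803
grasp_force: 0.0
clock: 36.18
eef_pos: [397.5, 262.3, 157.3]
tcp_rot: [-3.142, 0.0, 1.564]
contact_force: [-0.2, -0.2, -0.2]
opening: 0.801
grasp_force: 0.0
[397.51140375 262.26656342 157.30676321]
((253.31007385253906, 173.38087463378906), (37.5920295715332, 38.51563262939453), 172.74485778808594) [397.02357251 288.31108513  65.        ]
(array([396.91846755, 288.46203826,  65.63350314]), [np.float64(0.10825210739580594), np.float64(0.10825210739568783)])
top [284.03846154  83.71153846] [ 858.32462674 -134.72796149   60.        ]
```

```bash
python3 -m handwheel '[[0,0,0,0.56,-0.02,0,0.8],[0,0,0,0.508,0,0,0.8],[0,0,0,0,0,1,0.8],[0,0,0,0,0,1.4,0.8],[0,0,0,0,0,1.4,0.8]]'
python3 -m handwheel '[[0,0,0,0,0,0.6,0.8],[0,0,0,0,0,0.16,0.8],[0,0,0,0,0,0,0.8],[0,0,0,0,0,0,0.8],[0,0,0,0,0,0,0.8]]'
python3 -m handwheel '[[0,0,0,0,0,0,0.2],[0,0,0,0,0,0,0.2],[0,0,0,0,0,0,0.2],[0,0,0,0,0,0,0.2],[0,0,0,0,0,0,0.2]]' 20
python3 -m handwheel '[[0,0,0,0,0,0,0.2],[0,0,0,0,0,0,0.2],[0,0,0,0,0,0,0.2]]'
```

```text
clock: 36.65
eef_pos: [398.0, 291.6, 62.3]
tcp_rot: [3.138, -0.003, 1.565]
contact_force: [0.5, 0.4, -0.6]
opening: 0.799
grasp_force: 0.0
clock: 37.07
eef_pos: [397.6, 290.5, 44.4]
tcp_rot: [3.139, -0.002, 1.565]
contact_force: [0.5, -0.3, 0.4]
opening: 0.798
grasp_force: 0.0
clock: 37.48
eef_pos: [397.1, 289.8, 43.9]
tcp_rot: [3.14, -0.001, 1.565]
contact_force: [-1.3, -0.4, 8.0]
opening: 0.373
grasp_force: 20.1
clock: 37.73
eef_pos: [397.1, 289.8, 43.9]
tcp_rot: [3.14, -0.001, 1.565]
contact_force: [-0.9, -0.3, 7.9]
opening: 0.374
grasp_force: 20.1
```

In the tool's units: -10 mm is -0.4, -35 mm is -1.4.

```bash
python3 -m handwheel '[[0,0,0,0,0,-0.8,0.2],[0,0,0,0,0,-1.2,0.2],[0,0,0,0,0,-1.4,0.2],[0,0,0,0,0,-1.4,0.2],[0,0,0,0,0,-0.4,0.2]]'
python3 -m handwheel '[[0,0,0,-0.8,0.08,0,0.2],[0,0,0,-1.2,0.08,0,0.2],[0,0,0,-1.52,0.08,0,0.2],[0,0,0,-1.52,0.08,0,0.2],[0,0,0,-1.52,0.08,0,0.2]]'
python3 -m handwheel '[[0,0,0,-1.52,0.08,0,0.2],[0,0,0,-1.52,0.08,0,0.2],[0,0,0,-1.52,0.08,0,0.2],[0,0,0,-1.52,0.08,0,0.2],[0,0,0,-1.52,0.08,0,0.2]]'
python3 -m handwheel '[[0,0,0,-1.52,0.08,0,0.2],[0,0,0,-1.52,0.08,0,0.2],[0,0,0,-1.2,0.08,0,0.2],[0,0,0,-0.8,0,0,0.2],[0,0,0,-0.4,0,0,0.2]]'
python3 -m handwheel '[[0,0,0,0,0,0,0.2],[0,0,0,0,0,0,0.2],[0,0,0,0,0,0,0.2]]'
python3 - <<'E'
from h import *
import pickle
s,p,im=snap('wrist','w15.png');pickle.dump(p,open('w15.pkl','wb'));print(s['eef_pos'],s['tcp_rot'],proj(p,(594,-209,48)),proj(p,(600,172,20)))
E
```

```text
clock: 38.15
eef_pos: [398.5, 290.8, 177.9]
tcp_rot: [3.136, -0.004, 1.565]
contact_force: [1.1, 1.9, 0.5]
opening: 0.376
grasp_force: 20.3
clock: 38.57
eef_pos: [405.1, 124.0, 173.0]
tcp_rot: [3.141, -0.0, 1.566]
contact_force: [1.9, -0.2, -0.4]
opening: 0.374
grasp_force: 20.3
clock: 38.98
eef_pos: [414.0, -66.5, 173.1]
tcp_rot: [3.141, 0.0, 1.565]
contact_force: [0.4, 1.0, -1.0]
opening: 0.376
grasp_force: 20.3
clock: 39.4
eef_pos: [419.5, -203.1, 173.0]
tcp_rot: [3.141, 0.001, 1.563]
contact_force: [0.4, 0.8, -0.1]
opening: 0.377
grasp_force: 20.3
clock: 39.65
eef_pos: [419.3, -199.5, 172.8]
tcp_rot: [-3.141, -0.001, 1.565]
contact_force: [0.7, 0.8, -0.5]
opening: 0.374
grasp_force: 20.3
[ 419.31312753 -199.49372997  172.79346574] [-3.14100618e+00 -6.28773680e-04  1.56523037e+00] [[454.38349755 203.36225815]] [[ 464.34653856 -233.0093849 ]]
```

View pics/w15.png

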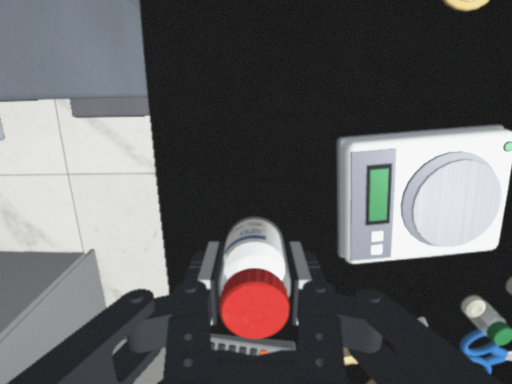

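Vial held upright at (255,290); the weighing pan's top is centred at (456,199), giving about (595.5,-206). The narrow vial and timer are well clear to the right.

```bash
python3 -c "
from h import *
import pickle
print(onz(pickle.load(open('w15.pkl','rb')),(456.5,199),48))"
python3 -m handwheel '[[0,0,0,-0.08,0.8,0,0.2],[0,0,0,-0.08,1.36,0,0.2],[0,0,0,-0.08,1.36,0,0.2],[0,0,0,-0.06,1.36,0,0.2],[0,0,0,0,1.36,0,0.2]]'
python3 -m handwheel '[[0,0,0,0,0.8,0,0.2],[0,0,0,0,0,0.6,0.2],[0,0,0,0,0,1,0.2],[0,0,0,0,0,1,0.2],[0,0,0,0,0,0,0.2]]'
python3 -m handwheel '[[0,0,0,0,0,0,0.2],[0,0,0,0,0,0,0.2],[0,0,0,0,0,0,0.2]]'
```

```text
[ 595.13100099 -204.98280273   48.        ]
clock: 40.12
eef_pos: [577.2, -207.6, 173.1]
tcp_rot: [-3.142, -0.0, 1.566]
contact_force: [-0.2, -0.7, 0.2]
opening: 0.372
grasp_force: 20.3
clock: 40.53
eef_pos: [592.9, -206.5, 103.5]
tcp_rot: [-3.135, -0.003, 1.567]
contact_force: [-1.2, 0.4, -0.4]
opening: 0.372
grasp_force: 20.3
clock: 40.78
eef_pos: [596.6, -209.1, 109.8]
tcp_rot: [3.139, 0.001, 1.565]
contact_force: [-0.0, -0.4, 0.1]
opening: 0.372
grasp_force: 20.3
```

In the tool's units: 5 mm is 0.2, 4 mm is 0.16.

```bash
python3 -m handwheel '[[0,0,0,0.06,-0.04,0.2,0.2],[0,0,0,0,0,0.2,0.2],[0,0,0,0,0,0.16,0.2],[0,0,0,0,0,0,0.2],[0,0,0,0,0,0,0.2]]'
python3 -m handwheel '[[0,0,0,0,0,0.06,0.2],[0,0,0,0,0,0.06,0.2],[0,0,0,0,0,0,0.2],[0,0,0,0,0,0,0.2]]'
```

```text
clock: 41.2
eef_pos: [594.3, -207.7, 93.7]
tcp_rot: [-3.141, -0.0, 1.565]
contact_force: [0.3, 0.6, -0.1]
opening: 0.376
grasp_force: 20.3
clock: 41.53
eef_pos: [594.8, -207.9, 91.9]
tcp_rot: [3.141, 0.0, 1.565]
contact_force: [-2.9, 0.9, 8.1]
opening: 0.374
grasp_force: 21.0
```

```bash
python3 -m handwheel '[[0,0,0,0,0,-0.032,0.2],[0,0,0,0,0,0,0.5],[0,0,0,0,0,0,0.75],[0,0,0,0,0,0,0.75],[0,0,0,0,0,0,0.75]]'
python3 -m handwheel '[[0,0,0,0,0,-0.8,0.75],[0,0,0,0,0,-1.4,0.75],[0,0,0,0,0,-1.4,0.75],[0,0,0,0,0,-1.4,0.75],[0,0,0,0,0,-0.8,0.75]]'
python3 -m handwheel '[[0,0,0,-0.4,-1.4,0,0.75],[0,0,0,-0.4,-1.4,0,0.75],[0,0,0,-1.2,-1,0,0.75],[0,0,0,-0.8,-0.8,0,0.75],[0,0,0,0,0,0,0.75]]'
python3 -m handwheel '[[0,0,0,0,0,0,0.75],[0,0,0,0,0,0,0.75],[0,0,0,0,0,0,0.75]]'
python3 - <<'E'
from h import *
s,p,im=snap('wrist','w16.png');print(s['eef_pos'])
for k in red(im):
    e=cv2.fitEllipse(k);print('cap',e[0],onz(p,e[0],113))
s,t,im2=snap('top','t3.png')
m=brass(im2);print([(e[0],onz(t,e[0],20).round(1)) for e in m])
s,q,im3=snap('scene')
a=np.hstack([cv2.resize(im2[110:260,130:400],(540,300),interpolation=cv2.INTER_CUBIC)])
b=cv2.resize(im3[90:290,130:380],(375,300),interpolation=cv2.INTER_CUBIC)
c=cv2.resize(im,(400,300));out=np.zeros((600,800,3),np.uint8);out[:300,:540]=a;out[300:,:375]=b;out[300:,400:]=c
cv2.imwrite('pics/fin.png',out)
E
```

```text
clock: 41.95
eef_pos: [594.5, -207.7, 91.6]
tcp_rot: [-3.141, -0.0, 1.565]
contact_force: [-0.4, 0.2, -0.4]
opening: 0.746
grasp_force: 0.0
clock: 42.37
eef_pos: [595.8, -208.1, 240.8]
tcp_rot: [3.138, 0.001, 1.565]
contact_force: [0.2, 0.4, -0.1]
opening: 0.747
grasp_force: 0.0
clock: 42.78
eef_pos: [475.8, -279.5, 236.9]
tcp_rot: [-3.14, 0.001, 1.563]
contact_force: [0.4, 0.0, -0.0]
opening: 0.748
grasp_force: 0.0
clock: 43.03
eef_pos: [479.9, -276.5, 236.7]
tcp_rot: [3.141, -0.0, 1.565]
contact_force: [0.3, 0.5, 0.2]
opening: 0.749
grasp_force: 0.0
[ 479.86207467 -276.49847041  236.7374668 ]
cap (397.4151916503906, 111.9096908569336) [ 592.48552287 -209.2014374   113.        ]
[]
```

View pics/fin.png

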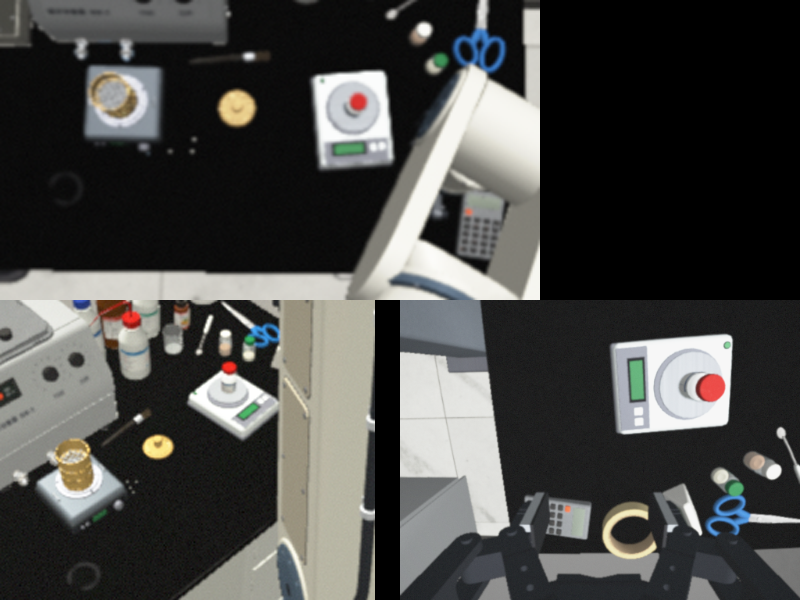

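The final views show the three-tier stack standing straight on the shaker at (73,465), the lid flat with its knob up in between at (157,447), and the vial upright in the middle of the weighing pan at (229,385). The brush, timer and narrow vial have not moved.

```bash
python3 -c "
from rig import r
print(r.sign_off())"
```

```text
the job is handed in; nothing more can be done
None
```

The job is handed in at about 43 s: the pan, fine sieve and coarse sieve are stacked on the shaker, the vial stands upright on the weighing pan, and the lid lies knob up at the midpoint; the final pictures bear this out, but sign-off returned no verdict.

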